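Load a seed reference plate under the stage clip

TASK

The seed reference plate lies in the channel of the inspection stage, just short of the stage's spring clip. With one fingertip press the clip's thumb tab right down, and while you keep it down push the plate by its lip with the other fingertip until it is fully home against the end stop; then let go, so that the clip closes on the plate. Slide the plate without ever lifting it off the stage, grasp nothing, and leave the other things on the bench where they stand.

Things in the scene. Friction and masses are not known exactly. Their poses are not given: they have to be found in the camera images.
- stage: Low inspection stage, fixed: white base, flat black top 34 mm above the bench. Origin at bench level under the channel's middle; x runs along the channel to the end stop (away from the robot), y to the clip's side, z up. Spans x -80..60, y -67..103 mm. The channel lies between metal guides, inner faces at y = -33.5 (7 mm high) and +33.5 mm (4 mm high), x -52..28 mm.
- plate: Loose white plate with seeds fixed on it, 40 (x) x 64 (y) x 5 mm, about 60 g. Origin: centre of its underside; axes as the stage's when in the channel. Along its near edge stands a lip, x -20..-16 mm, y -24..24 mm, top 15 mm above the underside: push on its near face. Fully home, its origin is 6 mm past the stage's origin along the stage's x.
- clip (a joint): Angle (rad) of the sprung steel rocker clip: 0 = shut, foot 0.4 mm above the bare stage, blocking the plate; pressing its thumb tab down turns it to its limit, 0.34 = fully open, foot 8.5 mm up. About 0.18 with the foot resting on the plate; the plate passes freely from 0.22. The spring resists with about 1.5 N at the tab when shut, 5 N at the limit; let go, it shuts by itself.
- clip_tab (a point): Where a fingertip presses: upper face of the clip's thumb tab, moving with the clip; shut, at stage x -41, y 73 mm, 14 mm above the stage top (5 mm when fully open). The tab, a leaf at stage x -58..-24, y 49..83 mm, rises outwards by 0.15 rad when shut and dips by 0.19 when open; a fingertip may slide along it. The clip's pin runs along x at y 47 mm, 9 mm above the stage top.
- clip_foot (a point): Underside of the rounded foot (8 mm along x, 6 mm along y) of the clip's pressure finger, which reaches in over the +y guide: stage x 12..20 mm, y 22 mm; moves with the clip.
- end_stop (a point): Middle of the face of the end stop, a metal bar across the channel, 7 mm high: stage x 26 mm, at the height of the stage top.
- seed_box: Bystander: open clear plastic box with seeds, 105 x 80 x 40 mm, origin at the centre of its underside. Within about 0.2 m of the stage, beyond it or on its -y side.
- cup: Bystander: small translucent plastic cup, 60 mm across, 62 mm high, origin at the centre of its underside. Stands as the box does.
- jar: Bystander: amber glass jar with a white cap, 46 mm across, 75 mm high, origin at the centre of its underside. Stands as the box does.
Things that resemble listed ones, but are neither listed nor needed, are in the scene too. Several things have the shape of the plate; the one meant has the colours described above.

How it is judged:
By the outcome, as a careful person would: the job done as asked, in the order asked, and still so for the second after the job is handed in, with the robot touching nothing.
It also fails if it takes over 38 s, if anything falls off the work surface, if the arm or the gripper's body presses on something with over 40 N, if the wrist force passes 120 N, or if a joint passes its speed limit or range.

ROBOT

A 6-joint arm with a two-finger parallel gripper is mounted at the origin on the work surface. World frame = base frame: x ahead of the robot, y to its left, z up, the work surface at z = 0. Lengths are in m, angles in rad, forces in N, time in s.
With the tool pointing down it reaches from about 0.325 to 0.875 m from the base axis. Payload 4.4 kg.
Tool frame: the origin (TCP) lies midway between the tips of the shut fingers; the grasp point (between the pads) lies 19 mm behind it; z points along the fingers, y is the line along which they close (so a half turn about z gives the same grasp; the last joint's range is limited). The gripper opens to 85 mm and grips with 20 to 120 N. Pads are 22 mm wide; open, the fingers measure 114 mm over their backs; the gripper's body (76 mm by 85 mm) begins 54 mm behind the grasp point. The pads swing forward as they close: fully open they stand 13 mm farther back than shut.
Start: joints at [1.141, 0.207, 1.542, -0, 1.393, -0.15], TCP at [0.159, 0.553, 0.195] pointing down, gripper open.
Joint ranges: [-2.73, 2.73], [-0.86, 2.22], [0.23, 2.46], [-1.11, 4.25], [0.08, 2.63], [-2.82, 2.82]. Speed limits (rad/s): [2.79, 2.79, 3.14, 3.14, 3.14, 3.14].

INTERFACE

Orientations are given as a 3x3 rotation matrix whose columns are the frame's x, y, z axes.
In Python, from plant import env gives the robot as it stands.
- The arm moves only by the tool step_arm, never from a script. Its argument "deltas" is a list of rows, each an object of numbers: "dx", "dy", "dz": the shift along the tool's x, y, z in m; "wx", "wy", "wz": the turn, a rotation vector about the tool's x, y, z in degrees; "grip": the finger opening in m, from 0 to 0.0854. In form: [{"dx": .., "dy": .., "dz": .., "wx": .., "wy": .., "wz": .., "grip": ..}, ...]. A call has 1 to 10 rows; each row is the pose to reach, as a shift and turn from the pose commanded when the call began, along the tool's axes at that moment; what a row does not reach only later rows make up. A row lasts 1/12 s, in which the tool goes at most 41.7 mm and 7.16 degrees, less where a joint would pass 70% of its speed; a pose out of reach is approached as far as the arm can. A call with a gripper value outside its range is refused whole. The fingers move at their own pace and stop on an object; "grip_force" is the grip in N (left out, the last holds). Time passes only in rows, so rows that repeat a pose let the fingers close. It gives the time, the measured TCP pose, the force, the opening and the grip force at its end, in the units of the state.
- env.get_state(): the state, without advancing time (a new reading comes with each control period).
- env.capture(name): name is "side" or "top"; returns a dict with "frame" (420x560x3 uint8, red, green, blue), "fovy" (degrees; the focal length in pixels is half the picture's height over the tangent of half this angle, whatever the lens; pixels are square), "cx", "cy" (the principal point, pixels), "k1" (the pictures are not rectified: a ray, as slopes to the right and down, at radius r is drawn at 1 + k1 r^2 times it, then the intrinsics apply), "world_to_cam" (4x4, takes a point from world to camera coordinates). Camera axes: x right, y down, z forward; pixel columns grow to the right and rows downward; lengths in m; the calibration is good to about 2 mm. A picture is of the moment at which its call begins. There is no depth.
- env.close_job(): hands the job in; it is judged then, once.
Trained networks look in the newest picture that a camera, given by its name, has taken for a name from the list of things; names that differ only in an ending like _2 or _b are one class to them, and where a whole thing is asked for, a point or a joint stands for the part that bears it (a point fixed in the world has none). Each returns a list of dicts, best first, with "confidence" (0 to 1); they miss things now and then, are a little off and sometimes report something else, mostly with a low value. They report only what shows in the picture. A call takes as long as a camera call. They do not tell look-alikes from the thing itself.
- env.recognise(camera, thing): "location" ([x, y, z] in m, in world coordinates, good to about 4 mm: the middle of the surface that is visible of it).
- env.outline_of(camera, thing): "region" (420x560 bool, what is visible of it).
The state is a dict: "clock": time; "joints": joint angles; "qd": joint speeds; "tau": joint torques, N m; "tool_pos": TCP position; "tool_rot": TCP orientation; "wrist_force": force on the tool from outside, world axes, zero at the start; "ft_torque": the same for the moment, N m; "width": finger opening in m; "grasp_force": force on a finger pad.
Only numpy, scipy, OpenCV 4.12 (cv2) and the standard library are available. Lean on these libraries where they do the work, as an engineer would, in place of code of your own. Each camera call takes 0.05 s, during which the arm holds its last target. There are 200 camera calls.

## Working session

There is one attempt and no reset: what is moved stays moved. The work goes in short steps, Python scripts to look and compute and a tool call to move; the robot and the scene stay as the last step left them, time stands still between calls to the robot, and variables do not carry over. Pictures are saved under pics/ and viewed, at most 10 in all, crops included, and the job is handed in when it is done.

Besides the shell and the picture viewer there is one more tool, called as name(argument=value, ...) on one line, values as JSON. step_arm: Moves the arm, as the interface text tells. Its arguments: {"type":"object","properties":{"deltas":{"type":"array","items":{"type":"object","properties":{"dx":{"type":"number"},"dy":{"type":"number"},"dz":{"type":"number"},"wx":{"type":"number"},"wy":{"type":"number"},"wz":{"type":"number"},"grip":{"type":"number"}}}},"grip_force":{"type":"number"}},"required":["deltas"]}

```bash
mkdir -p pics; cat > h.py <<'E'
import numpy as np,cv2
from plant import env
def K(c):
    f=210/np.tan(np.radians(c['fovy'])/2); return f
def proj(c,P):
    P=np.atleast_2d(P); T=np.array(c['world_to_cam']); q=P@T[:3,:3].T+T[:3,3]
    s=q[:,:2]/q[:,2:]; r2=(s**2).sum(1,keepdims=True); s=s*(1+c['k1']*r2)
    return s*K(c)+[c['cx'],c['cy']]
def unproj(c,uv,z):
    uv=np.atleast_2d(np.array(uv,float)); d=(uv-[c['cx'],c['cy']])/K(c); s=d.copy()
    for _ in range(20): s=d/(1+c['k1']*(s**2).sum(1,keepdims=True))
    T=np.array(c['world_to_cam']); R=T[:3,:3]; o=-R.T@T[:3,3]
    D=np.c_[s,np.ones(len(s))]@R
    return o+D*((z-o[2])/D[:,2])[:,None]
def save(f,n,s=1): cv2.imwrite('pics/'+n,cv2.resize(f[:,:,::-1],None,fx=s,fy=s,interpolation=cv2.INTER_CUBIC))
E
python3 - <<'E'
from h import *
a=env.capture('top');b=env.capture('side')
save(a['frame'],'t0.png',1.4);save(b['frame'],'s0.png',1.4)
for n in ['top','side']:
  for t in ['stage','plate','clip','clip_tab','clip_foot','end_stop','seed_box','cup','jar']:
    try: print(n,t,[(np.round(r['location'],3).tolist(),round(r['confidence'],2)) for r in env.recognise(n,t)][:4])
    except Exception as e: print(n,t,e)
print(env.get_state())
E
```

```text
top stage [([0.575, -0.13, 0.032], 0.92)]
top plate [([0.417, -0.118, 0.006], 0.98), ([0.57, -0.16, 0.038], 0.96), ([0.422, -0.246, 0.002], 0.61)]
top clip [([0.556, -0.109, 0.044], 0.76)]
top clip_tab [([0.552, -0.111, 0.045], 0.68)]
top clip_foot []
top end_stop [([0.576, -0.134, 0.033], 0.73)]
top seed_box [([0.759, -0.206, 0.03], 0.75), ([0.57, -0.161, 0.042], 0.17)]
top cup [([0.63, -0.321, 0.033], 0.88)]
top jar [([0.752, -0.054, 0.076], 0.56), ([0.759, -0.207, 0.03], 0.5)]
side stage [([0.564, -0.104, 0.034], 0.8)]
side plate [([0.429, -0.244, 0.004], 0.91), ([0.418, -0.111, 0.003], 0.65), ([0.571, -0.158, 0.04], 0.6)]
side clip [([0.553, -0.108, 0.047], 0.55)]
side clip_tab [([0.55, -0.115, 0.047], 0.52)]
side clip_foot [([0.559, -0.113, 0.047], 0.69)]
side end_stop [([0.563, -0.106, 0.035], 0.82)]
side seed_box [([0.753, -0.195, 0.03], 0.67), ([0.571, -0.16, 0.04], 0.25)]
side cup [([0.629, -0.299, 0.047], 0.97), ([0.55, -0.115, 0.049], 0.4)]
side jar [([0.742, -0.043, 0.051], 0.7), ([0.752, -0.196, 0.029], 0.35)]
{'clock': 1.0, 'joints': array([ 1.14050878e+00,  2.06564026e-01,  1.54149044e+00, -1.73918423e-05,
        1.39346663e+00, -1.50496342e-01]), 'qd': array([ 0.00061274,  0.00042204, -0.00152808, -0.00030445, -0.00022058,
        0.00034108]), 'tau': array([-3.52474935e-04, -3.83054316e+01, -2.91978621e+01, -2.58383025e-04,
        6.08753016e-04, -2.53374324e-06]), 'tool_pos': array([0.15881255, 0.5526548 , 0.19460667]), 'tool_rot': array([[-9.61113965e-01,  2.76152029e-01,  4.54089892e-05],
       [ 2.76152032e-01,  9.61113964e-01,  5.78969109e-05],
       [-2.76548641e-05,  6.81853143e-05, -9.99999997e-01]]), 'wrist_force': array([ 0.17655733, -0.60056132,  0.20043077]), 'ft_torque': array([-0.01117868,  0.02585209, -0.05569395]), 'grasp_force': 0.0, 'width': 0.0852543020568192}
```

View pics/t0.png

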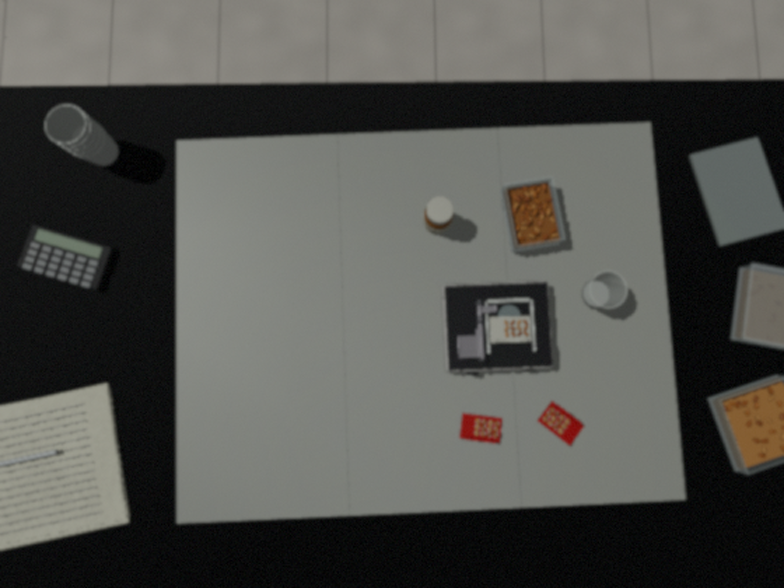

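View pics/s0.png

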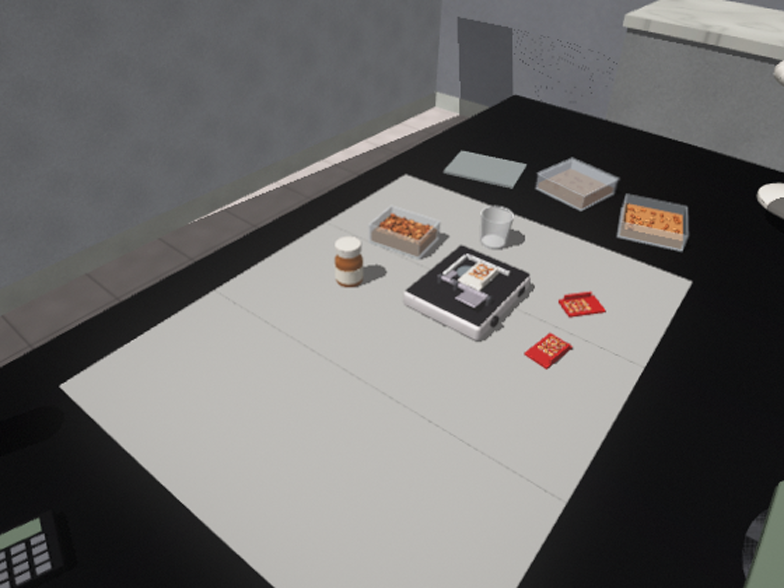

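The top view shows the stage at about (498,327), with the white plate in its channel at about (513,329). The look-alikes are two red plates on the bench, at (482,428) and (561,423). The white one in the channel fits the description. The box (535,214), jar (438,213) and cup (605,290) stand clear of it. Next I fit the stage pose and check it in an enlarged crop.

```bash
cat >> h.py <<'E'
from scipy.optimize import least_squares,minimize
def S2W(p,P):
    P=np.atleast_2d(np.array(P,float)); c,s=np.cos(p[2]),np.sin(p[2])
    return np.c_[p[0]+c*P[:,0]-s*P[:,1],p[1]+s*P[:,0]+c*P[:,1],P[:,2]]
TOP=np.array([[-80,-67,34],[60,-67,34],[60,103,34],[-80,103,34]])/1000
E
python3 - <<'E'
from h import *
out={}
cs={}
for n in ['top','side']:
    c=env.capture(n);cs[n]=c;g=c['frame'].max(2)
    r=max(env.outline_of(n,'stage'),key=lambda r:r['confidence'])['region'].astype(np.uint8)
    r=cv2.dilate(r,np.ones((7,7)))
    m=((g<70)&(r>0)).astype(np.uint8)
    cn=max(cv2.findContours(m,cv2.RETR_EXTERNAL,cv2.CHAIN_APPROX_NONE)[0],key=cv2.contourArea)
    out[n]=cv2.convexHull(cn)[:,0].astype(float); print(n,cv2.contourArea(cn))
def res(p,ns):
    e=[]
    for n in ns:
        q=proj(cs[n],S2W(p,TOP)).astype(np.float32)
        # dense points along hull
        h=out[n]; d=np.vstack([h[i]+(h[(i+1)%len(h)]-h[i])*t for i in range(len(h)) for t in np.linspace(0,1,max(2,int(np.linalg.norm(h[(i+1)%len(h)]-h[i]))),endpoint=False)[:,None]])
        D=[cv2.pointPolygonTest(q,(float(a),float(b)),True)-.4 for a,b in d]
        e+=list(np.interp(np.linspace(0,1,150),np.linspace(0,1,len(D)),D))
    return e
for ns in (['top'],['side'],['top','side']):
    s=least_squares(res,[.57,-.145,0.],args=(ns,),loss='soft_l1',f_scale=.5,x_scale=[.01,.01,.05],diff_step=1e-3)
    print(ns,s.x.round(4),np.std(s.fun).round(2))
p=s.x;np.save('p.npy',p)
ims=[]
L=[TOP, np.array([[-58,49,50-1.4],[-24,49,48.6],[-24,83,50],[-58,83,50]])/1000, np.array([[12,19,40],[20,19,40],[20,25,40],[12,25,40]])/1000,np.array([[26,-33.5,34],[26,33.5,34],[-52,33.5,34],[-52,-33.5,34]])/1000]
for n in ['top','side']:
    im=cv2.resize(cs[n]['frame'],None,fx=6,fy=6,interpolation=cv2.INTER_CUBIC)
    for P in L: cv2.polylines(im,[np.int32((proj(cs[n],S2W(p,P))+.5)*6-.5)],True,(0,255,0),1)
    u,v=np.int32(proj(cs[n],S2W(p,[[-.01,.018,.034]]))[0]*6); ims.append(im[v-300:v+300,u-300:u+300])
for i,n in enumerate(['top','side']): cv2.imwrite(f'pics/{n}1.png',ims[i][:,:,::-1])
cv2.imwrite('pics/both1.png',cv2.resize(np.hstack(ims),(800,400),interpolation=cv2.INTER_AREA)[:,:,::-1])
E
```

```text
top 4414.5
side 2521.0
['top'] [ 0.5858 -0.1696  0.    ] 0.73
['side'] [ 0.5898 -0.1647  0.    ] 0.69
['top', 'side'] [ 0.5863 -0.1682  0.0128] 1.15
```

View pics/top1.png

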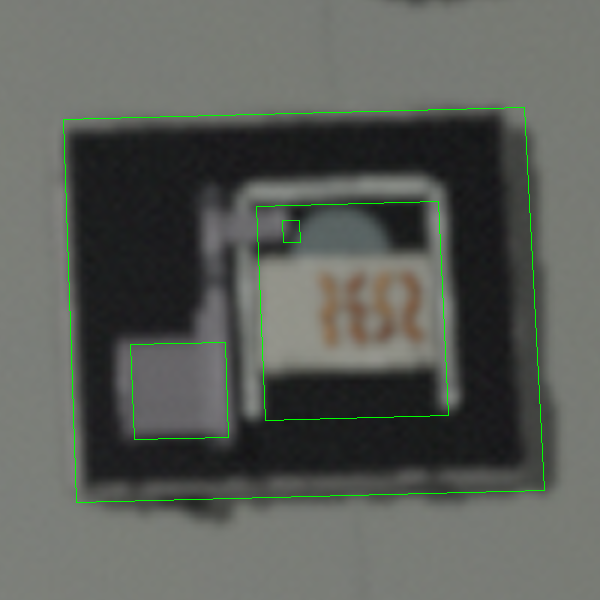

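View pics/side1.png

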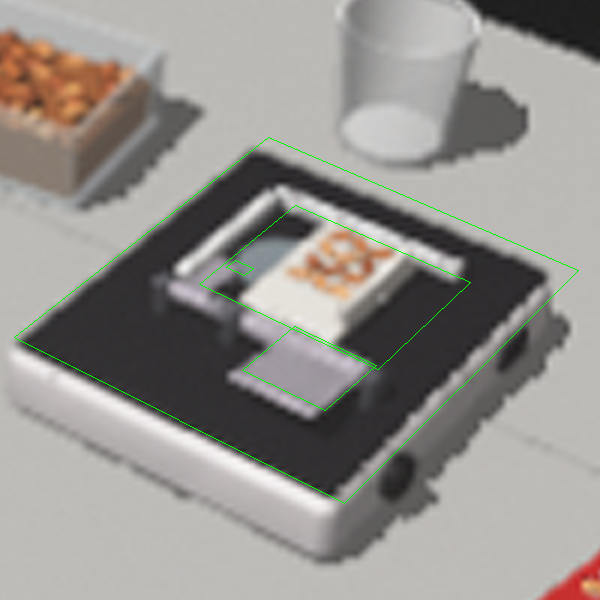

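```bash
python3 - <<'E'
from h import *
out={};cs={}
for n in ['top','side']:
    c=env.capture(n);cs[n]=c;g=c['frame'].max(2)
    r=max(env.outline_of(n,'stage'),key=lambda r:r['confidence'])['region'].astype(np.uint8)
    u,v=np.int32(proj(c,[[.575,-.15,.034]])[0]); 
    m=((g<85)&(cv2.dilate(r,np.ones((3,3)))>0)).astype(np.uint8); m=cv2.morphologyEx(m,cv2.MORPH_OPEN,np.ones((3,3)))
    cn=max(cv2.findContours(m,cv2.RETR_EXTERNAL,cv2.CHAIN_APPROX_NONE)[0],key=cv2.contourArea)
    out[n]=cv2.convexHull(cn)[:,0].astype(float)
C=np.array([-.01,.018,.034])
def res(p,ns):
    e=[]
    P=C+(TOP-C)*np.array([1-p[3]/.07,1-p[3]/.085,1])
    for n in ns:
        q=proj(cs[n],S2W(p,P)).astype(np.float32); h=out[n]
        d=np.vstack([h[i]+(h[(i+1)%len(h)]-h[i])*t for i in range(len(h)) for t in np.linspace(0,1,max(2,int(np.linalg.norm(h[(i+1)%len(h)]-h[i]))),endpoint=False)[:,None]])
        D=[cv2.pointPolygonTest(q,(float(a),float(b)),True)-.4 for a,b in d]
        e+=list(np.interp(np.linspace(0,1,150),np.linspace(0,1,len(D)),D))
    return e
f=lambda p,ns:np.sum(np.sqrt(1+(np.array(res(p,ns))/.5)**2)-1)
for ns in (['top'],['side'],['top','side']):
    s=minimize(f,[.58,-.165,.02,.004],args=(ns,),method='Nelder-Mead',options=dict(initial_simplex=[[.58,-.165,.02,.004],[.59,-.165,.02,.004],[.58,-.155,.02,.004],[.58,-.165,.07,.004],[.58,-.165,.02,.007]],maxiter=400,xatol=1e-5))
    print(ns,s.x.round(4),np.std(res(s.x,ns)).round(2))
p=s.x;np.save('p.npy',p)
L=[C+(TOP-C)*np.array([1-p[3]/.07,1-p[3]/.085,1]), np.array([[-58,49,44.5],[-24,49,44.5],[-24,83,49.5],[-58,83,49.5]])/1000, np.array([[12,19,40],[20,19,40],[20,25,40],[12,25,40]])/1000,np.array([[26,-33.5,41],[26,33.5,41]])/1000,np.array([[-52,33.5,38],[28,33.5,38]])/1000,np.array([[-52,-33.5,41],[28,-33.5,41]])/1000,
 np.array([[-29,-24,49],[-29,24,49]])/1000]
ims=[]
for n in ['top','side']:
    im=cv2.resize(cs[n]['frame'],None,fx=6,fy=6,interpolation=cv2.INTER_CUBIC)
    for P in L: cv2.polylines(im,[np.int32((proj(cs[n],S2W(p,P))+.5)*6-.5)],True,(0,255,0),1)
    u,v=np.int32(proj(cs[n],S2W(p,[[-.01,.018,.034]]))[0]*6); ims.append(im[v-270:v+270,u-200-60*(n=='top'):u+200-60*(n=='top')] if 0 else im[v-290:v+290,u-290:u+290])
cv2.imwrite('pics/both2.png',cv2.resize(np.hstack(ims),(800,400),interpolation=cv2.INTER_AREA)[:,:,::-1])
E
```

```text
['top'] [ 0.5851 -0.1671  0.0271  0.0011] 0.59
['side'] [ 0.5887 -0.1622  0.0289  0.0036] 0.2
['top', 'side'] [ 0.5866 -0.166   0.0229  0.0018] 1.03
```

View pics/both2.png

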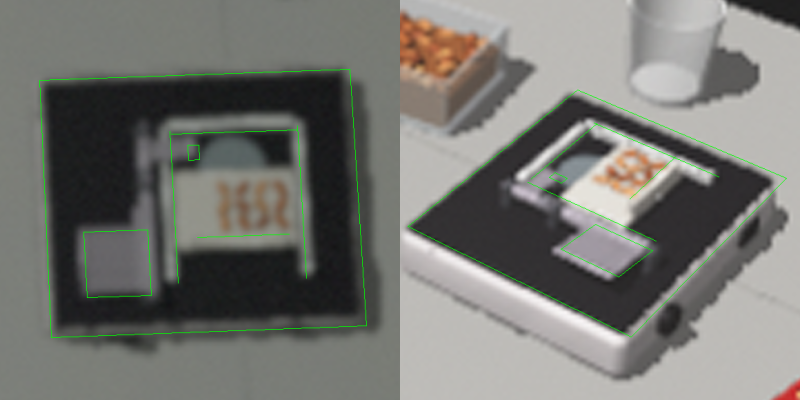

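The side-view fit alone is tight (0.2 px rms): stage at (0.588, -0.1625), yaw 0.028. It also puts the tab and foot where the pictures show them. The plate is confirmed as the white one in the channel, with its near edge at about stage x -35. Moving above it now.

step_arm(deltas=[{"dx": -0.028, "dy": -0.028, "wz": -1, "grip": 0.062}, {"dx": -0.056, "dy": -0.056, "wz": -4, "grip": 0.062}, {"dx": -0.084, "dy": -0.084, "wz": -8, "grip": 0.062}, {"dx": -0.112, "dy": -0.112, "wz": -12, "grip": 0.062}, {"dx": -0.14, "dy": -0.14, "wz": -17.6, "grip": 0.062}, {"dx": -0.168, "dy": -0.168, "wz": -17.6, "grip": 0.062}, {"dx": -0.196, "dy": -0.196, "wz": -17.6, "grip": 0.062}, {"dx": -0.224, "dy": -0.224, "wz": -17.6, "grip": 0.062}, {"dx": -0.252, "dy": -0.252, "wz": -17.6, "grip": 0.062}, {"dx": -0.27, "dy": -0.27, "wz": -17.6, "grip": 0.062}])

```text
$.deltas[0]: bad value
```

step_arm(deltas=[{"dx": -0.028, "dy": -0.028, "dz": 0.0, "wx": 0.0, "wy": 0.0, "wz": -1.5, "grip": 0.062}, {"dx": -0.056, "dy": -0.056, "dz": 0.0, "wx": 0.0, "wy": 0.0, "wz": -4.5, "grip": 0.062}, {"dx": -0.084, "dy": -0.084, "dz": 0.0, "wx": 0.0, "wy": 0.0, "wz": -8.5, "grip": 0.062}, {"dx": -0.112, "dy": -0.112, "dz": 0.0, "wx": 0.0, "wy": 0.0, "wz": -12.5, "grip": 0.062}, {"dx": -0.14, "dy": -0.14, "dz": 0.0, "wx": 0.0, "wy": 0.0, "wz": -17.6, "grip": 0.062}, {"dx": -0.168, "dy": -0.168, "dz": 0.0, "wx": 0.0, "wy": 0.0, "wz": -17.6, "grip": 0.062}, {"dx": -0.196, "dy": -0.196, "dz": 0.0, "wx": 0.0, "wy": 0.0, "wz": -17.6, "grip": 0.062}, {"dx": -0.224, "dy": -0.224, "dz": 0.0, "wx": 0.0, "wy": 0.0, "wz": -17.6, "grip": 0.062}, {"dx": -0.252, "dy": -0.252, "dz": 0.0, "wx": 0.0, "wy": 0.0, "wz": -17.6, "grip": 0.062}, {"dx": -0.27, "dy": -0.27, "dz": 0.0, "wx": 0.0, "wy": 0.0, "wz": -17.6, "grip": 0.062}])

```text
clock: 2.23
tool_pos: [0.345, 0.2159, 0.1949]
tool_rot: [[-1.0, -0.025, 0.002], [-0.025, 1.0, -0.001], [-0.002, -0.001, -1.0]]
wrist_force: [-0.2, 0.6, -0.6]
width: 0.0619
grasp_force: 0.0
```

step_arm(deltas=[{"dx": -0.018, "dy": -0.035, "dz": 0.0, "wx": 0.0, "wy": 0.0, "wz": 0.0, "grip": 0.062}, {"dx": -0.036, "dy": -0.07, "dz": 0.0, "wx": 0.0, "wy": 0.0, "wz": 0.0, "grip": 0.062}, {"dx": -0.054, "dy": -0.105, "dz": 0.0, "wx": 0.0, "wy": 0.0, "wz": 0.0, "grip": 0.062}, {"dx": -0.072, "dy": -0.14, "dz": 0.01, "wx": 0.0, "wy": 0.0, "wz": 0.0, "grip": 0.062}, {"dx": -0.09, "dy": -0.175, "dz": 0.02, "wx": 0.0, "wy": 0.0, "wz": 0.0, "grip": 0.062}, {"dx": -0.108, "dy": -0.21, "dz": 0.03, "wx": 0.0, "wy": 0.0, "wz": 0.0, "grip": 0.062}, {"dx": -0.126, "dy": -0.245, "dz": 0.04, "wx": 0.0, "wy": 0.0, "wz": 0.0, "grip": 0.062}, {"dx": -0.144, "dy": -0.28, "dz": 0.05, "wx": 0.0, "wy": 0.0, "wz": 0.0, "grip": 0.062}, {"dx": -0.162, "dy": -0.315, "dz": 0.06, "wx": 0.0, "wy": 0.0, "wz": 0.0, "grip": 0.062}, {"dx": -0.182, "dy": -0.352, "dz": 0.07, "wx": 0.0, "wy": 0.0, "wz": 0.0, "grip": 0.062}])

```text
clock: 3.07
tool_pos: [0.535, -0.1289, 0.1244]
tool_rot: [[-1.0, -0.027, 0.0], [-0.027, 1.0, 0.0], [-0.0, 0.0, -1.0]]
wrist_force: [0.7, 0.4, 0.9]
width: 0.062
grasp_force: 0.0
```

step_arm(deltas=[{"dx": 0.0, "dy": 0.0, "dz": 0.02, "wx": 0.0, "wy": 0.0, "wz": 0.0, "grip": 0.062}, {"dx": 0.0, "dy": 0.0, "dz": 0.04, "wx": 0.0, "wy": 0.0, "wz": 0.0, "grip": 0.062}, {"dx": 0.0, "dy": 0.0, "dz": 0.04, "wx": 0.0, "wy": 0.0, "wz": 0.0, "grip": 0.062}])

```text
clock: 3.32
tool_pos: [0.5311, -0.1266, 0.0805]
tool_rot: [[-1.0, -0.026, -0.008], [-0.026, 1.0, 0.003], [0.008, 0.004, -1.0]]
wrist_force: [-1.7, 0.2, -0.2]
width: 0.0619
grasp_force: 0.0
```

```bash
python3 - <<'E'
from h import *
c=env.capture('side');t=env.capture('top');s=env.get_state();print(s['clock'],s['tool_pos'].round(4),s['tool_rot'].round(4).tolist(),s['wrist_force'].round(2))
ims=[]
for d in (t,c):
    u,v=np.int32(proj(d,[[.56,-.13,.06]])[0]*6)
    im=cv2.resize(d['frame'],None,fx=6,fy=6,interpolation=cv2.INTER_CUBIC); ims.append(im[max(0,v-300):v+300,u-290:u+290][:580])
h=min(i.shape[0] for i in ims)
cv2.imwrite('pics/b3.png',cv2.resize(np.hstack([i[:h] for i in ims]),(800,400))[:,:,::-1])
E
```

```text
3.4167 [ 0.5337 -0.1266  0.0842] [[-0.9996, -0.0273, -0.0023], [-0.0274, 0.9996, 0.001], [0.0023, 0.0011, -1.0]] [ 1.12 -0.32 -0.4 ]
```

View pics/b3.png

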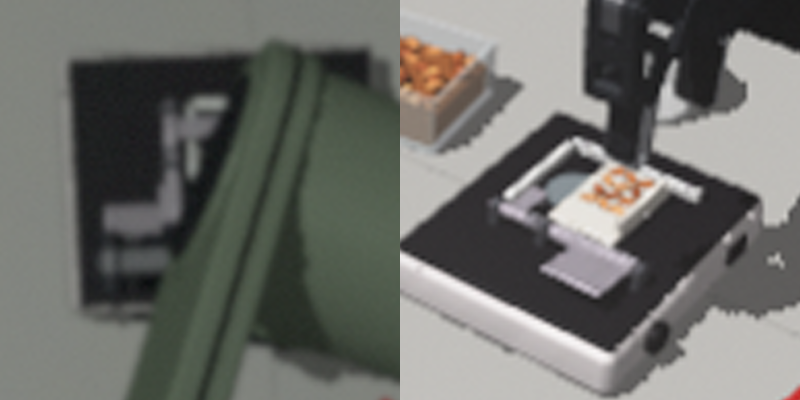

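The side view shows the two fingertips hovering above the stage, with the nearer (tab) tip at crop (628,165) and the tab at (590,270). I'll compare that with the model's prediction.

```bash
python3 - <<'E'
from h import *
p=[.588,-.1625,.028]
c=env.capture('side');s=env.get_state();T=s['tool_pos'];R=s['tool_rot'];print(T.round(4))
u,v=np.int32(proj(c,[[.56,-.13,.06]])[0]*6); v0=max(0,v-300);u0=u-290
cr=lambda P:(((proj(c,P)+.5)*6-.5-[u0,v0])*400/580).round(0).tolist()
for back in (0,.008):
  for y in (.031,.0455): print(back,y,cr([T+R@np.array([0.,y,-back])+0*T, T+R@np.array([-.011,y,-back]),T+R@np.array([.011,y,-back])]))
print('tab corners',cr(S2W(p,np.array([[-58,49,44.5],[-24,49,44.5],[-24,83,49.5],[-58,83,49.5]])/1000)))
for x in (-29,-33,-37): print('lip top',x,cr(S2W(p,np.array([[x,-24,49],[x,24,49]])/1000)))
c_,s_=np.cos(p[2]),np.sin(p[2]);d=T[:2]-p[:2];print('tcp in stage',(c_*d[0]+s_*d[1]).round(4),(-s_*d[0]+c_*d[1]).round(4))
im=cv2.resize(c['frame'],None,fx=12,fy=12,interpolation=cv2.INTER_CUBIC)
u,v=np.int32(proj(c,[[.55,-.12,.06]])[0]*12);cv2.imwrite('pics/s4.png',im[v-250:v+350,u-400:u+400][:,:,::-1])
sc=lambda P:((proj(c,P)+.5)*12-.5-[u-400,v-250]).round(0).tolist()
print('12x tips',sc([T+R@np.array([a,.031,0.]) for a in(-.011,.011)]),'lips',[sc(S2W(p,np.array([[x,-24,49],[x,24,49]])/1000)) for x in(-29,-37)])
E
```

```text
[ 0.5348 -0.1268  0.0855]
0 0.031 [[215.0, 221.0], [196.0, 212.0], [235.0, 229.0]]
0 0.0455 [[200.0, 235.0], [180.0, 226.0], [219.0, 244.0]]
0.008 0.031 [[217.0, 207.0], [197.0, 199.0], [237.0, 216.0]]
0.008 0.0455 [[201.0, 222.0], [182.0, 213.0], [221.0, 231.0]]
tab corners [[235.0, 271.0], [178.0, 245.0], [143.0, 270.0], [201.0, 297.0]]
lip top -29 [[257.0, 177.0], [212.0, 219.0]]
lip top -33 [[264.0, 179.0], [218.0, 222.0]]
lip top -37 [[270.0, 182.0], [225.0, 224.0]]
tcp in stage -0.0522 0.0371
12x tips [[371.0, 216.0], [484.0, 266.0]] lips [[[550.0, 114.0], [418.0, 235.0]], [[587.0, 130.0], [456.0, 252.0]]]
```

View pics/s4.png

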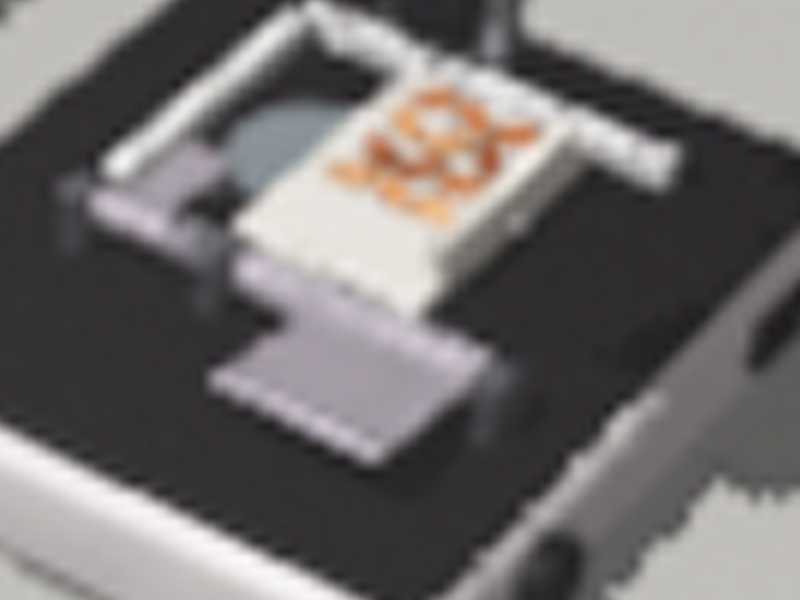

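The tips appear about 25–30 mm higher than the TCP predicts, so I'll look at the whole gripper before descending.

```bash
python3 - <<'E'
from h import *
c=env.capture('side');s=env.get_state();T=s['tool_pos'];R=s['tool_rot'];print(s['clock'],T.round(4),s['width'])
P=[T,T+R@[0,.031,-.007],T+R@[0,-.031,-.007],T+R@[0,0,-.073],T+R@[0,.0455,-.007],T+R@[0,-.0455,-.007]]
im=cv2.resize(c['frame'],None,fx=5,fy=5,interpolation=cv2.INTER_CUBIC)
q=(proj(c,P)+.5)*5-.5
for i,a in enumerate(q): cv2.circle(im,tuple(np.int32(a)),4,[(255,0,0),(0,255,0),(0,255,255),(255,0,255),(0,255,0),(0,255,255)][i],-1)
u,v=np.int32(q[0]);v0=max(0,v-420);cv2.imwrite('pics/s5.png',np.clip(im[v0:v0+600,u-350:u+350,::-1]*1.8,0,255))
E
```

```text
3.5167 [ 0.5355 -0.127   0.0864] 0.06188056388203232[ WARN:0@0.560] global loadsave.cpp:1063 imwrite_ Unsupported depth image for selected encoder is fallbacked to CV_8U.
```

View pics/s5.png

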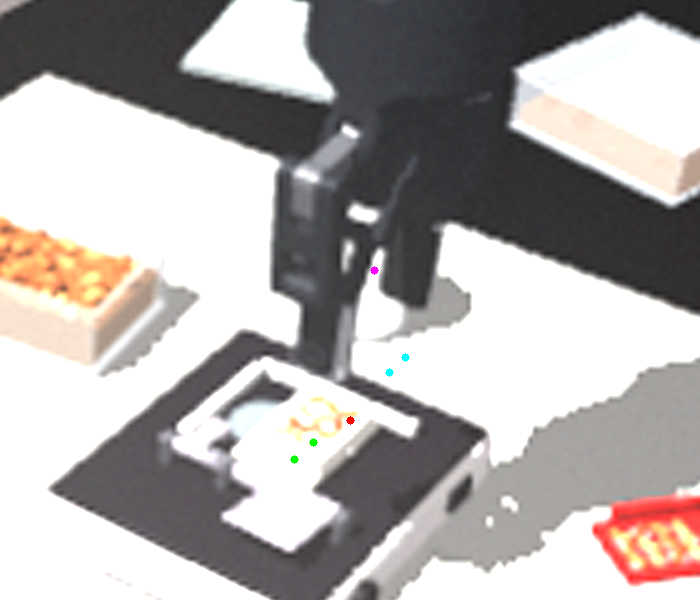

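The picture shows the near tip at (325,372) and the far tip at (412,303). That is about 75 px, or roughly 35 mm of height, above the predicted dots. A 30 mm descent is safe under either reading, so I'll do it and track the tip numerically.

```bash
cat >> h.py <<'E'
def tipinfo(tag):
    c=env.capture('side'); s=env.get_state(); np.save(f'pics/side_{tag}.npy',c['frame'])
    b=cv2.resize(cv2.imread('pics/s0.png')[:,:,::-1],(560,420),interpolation=cv2.INTER_AREA)
    d=(np.abs(c['frame'].astype(int)-b).max(2)>45).astype(np.uint8)
    q=proj(c,[s['tool_pos']])[0]; u,v=np.int32(q)
    print(s['clock'],s['tool_pos'].round(4),s['wrist_force'].round(1),'tcp px',q.round(1))
    print(' lowest changed row per col:',[(x,int(np.max(np.nonzero(d[:,x])[0])) if d[:,x].any() else -1) for x in range(u-24,u+25,3)])
E
python3 -c "
from h import *
tipinfo('a')"
```

```text
3.5667 [ 0.5357 -0.127   0.0867] [ 0.1 -0.4  0.2] tcp px [350.1 193.1]
 lowest changed row per col: [(326, -1), (329, -1), (332, -1), (335, 167), (338, 168), (341, 179), (344, 181), (347, 185), (350, 182), (353, 165), (356, 167), (359, 169), (362, 213), (365, 210), (368, 221), (371, 221), (374, 221)]
```

step_arm(deltas=[{"dx": 0.0, "dy": -0.003, "dz": 0.006, "wx": 0.0, "wy": 0.0, "wz": 0.0, "grip": 0.062}, {"dx": 0.0, "dy": -0.005, "dz": 0.014, "wx": 0.0, "wy": 0.0, "wz": 0.0, "grip": 0.062}, {"dx": 0.0, "dy": -0.005, "dz": 0.022, "wx": 0.0, "wy": 0.0, "wz": 0.0, "grip": 0.062}, {"dx": 0.0, "dy": -0.005, "dz": 0.027, "wx": 0.0, "wy": 0.0, "wz": 0.0, "grip": 0.062}, {"dx": 0.0, "dy": -0.005, "dz": 0.03, "wx": 0.0, "wy": 0.0, "wz": 0.0, "grip": 0.062}, {"dx": 0.0, "dy": -0.005, "dz": 0.03, "wx": 0.0, "wy": 0.0, "wz": 0.0, "grip": 0.062}, {"dx": 0.0, "dy": -0.005, "dz": 0.03, "wx": 0.0, "wy": 0.0, "wz": 0.0, "grip": 0.062}])

```text
clock: 4.15
tool_pos: [0.5344, -0.1318, 0.0545]
tool_rot: [[-1.0, -0.027, -0.001], [-0.027, 1.0, 0.0], [0.001, 0.0, -1.0]]
wrist_force: [0.7, -1.2, -0.2]
width: 0.0615
grasp_force: 0.0
```

```bash
python3 -c "
from h import *
tipinfo('b')"
```

```text
4.2 [ 0.5348 -0.132   0.0549] [ 0.2 -0.1  0.2] tcp px [349.8 204.2]
 lowest changed row per col: [(325, -1), (328, -1), (331, -1), (334, 176), (337, 178), (340, 194), (343, 196), (346, 197), (349, 195), (352, 180), (355, 172), (358, 180), (361, 182), (364, 182), (367, 223), (370, 224), (373, 224)]
```

step_arm(deltas=[{"dx": 0.0, "dy": 0.0, "dz": 0.004, "wx": 0.0, "wy": 0.0, "wz": 0.0, "grip": 0.062}, {"dx": 0.0, "dy": 0.0, "dz": 0.008, "wx": 0.0, "wy": 0.0, "wz": 0.0, "grip": 0.062}, {"dx": 0.0, "dy": 0.0, "dz": 0.012, "wx": 0.0, "wy": 0.0, "wz": 0.0, "grip": 0.062}, {"dx": 0.0, "dy": 0.0, "dz": 0.016, "wx": 0.0, "wy": 0.0, "wz": 0.0, "grip": 0.062}, {"dx": 0.0, "dy": 0.0, "dz": 0.018, "wx": 0.0, "wy": 0.0, "wz": 0.0, "grip": 0.062}, {"dx": 0.0, "dy": 0.0, "dz": 0.018, "wx": 0.0, "wy": 0.0, "wz": 0.0, "grip": 0.062}, {"dx": 0.0, "dy": 0.0, "dz": 0.018, "wx": 0.0, "wy": 0.0, "wz": 0.0, "grip": 0.062}])

```text
clock: 4.78
tool_pos: [0.5345, -0.1319, 0.0367]
tool_rot: [[-1.0, -0.027, -0.0], [-0.027, 1.0, 0.0], [0.0, 0.0, -1.0]]
wrist_force: [0.4, 0.1, 0.4]
width: 0.0618
grasp_force: 0.0
```

```bash
python3 - <<'E'
from h import *
tipinfo('c')
c=env.capture('side');f=c['frame']
im=cv2.resize(f,None,fx=8,fy=8,interpolation=cv2.INTER_CUBIC)
u,v=np.int32(proj(c,[[.55,-.12,.06]])[0]*8);print('crop org',u-350,v-300)
cv2.imwrite('pics/s6.png',np.clip(im[v-300:v+300,u-350:u+350,::-1]*1.5,0,255).astype(np.uint8))
E
```

```text
4.8333 [ 0.5348 -0.132   0.0369] [-0.5 -0.1 -0.5] tcp px [348.8 210.8]
 lowest changed row per col: [(324, -1), (327, -1), (330, -1), (333, 182), (336, 185), (339, 202), (342, 203), (345, 211), (348, 199), (351, 184), (354, 185), (357, 186), (360, 187), (363, 213), (366, 226), (369, 226), (372, 225)]
crop org 2377 1316
```

View pics/s6.png

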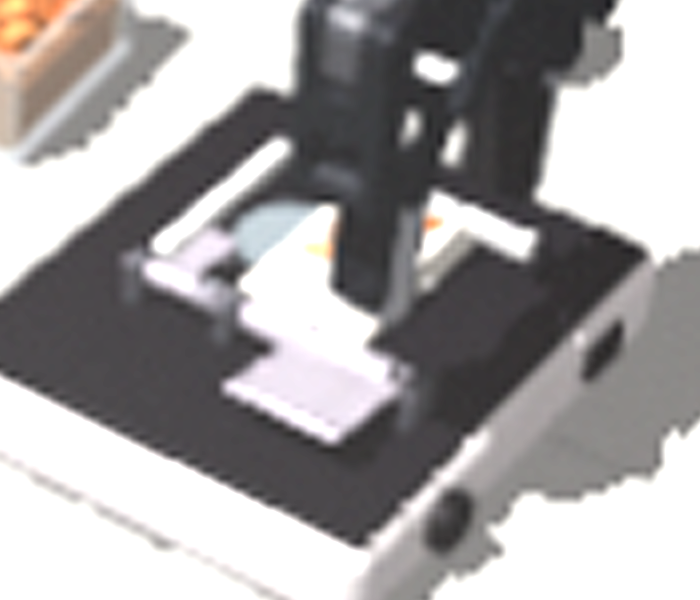

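No contact yet. The near fingertip's bottom edge runs from (335,285) to (390,310), and the tab spans about (225–395, 345–440). I'll solve for the tip's y and z from these corners.

```bash
python3 - <<'E'
from h import *
p=[.588,-.1625,.028]
c=env.capture('side');T=env.get_state()['tool_pos'];d=T[:2]-p[:2];cc,ss=np.cos(p[2]),np.sin(p[2]);print('tcp stage',cc*d[0]+ss*d[1],-ss*d[0]+cc*d[1],T[2])
o=np.array([2377,1316]);pc=lambda P:(proj(c,S2W(p,P))+.5)*8-.5-o
x0=cc*d[0]+ss*d[1]
for hw in (.008,.011):
  for name,sx,uv in(('near',-1,(390,310)),('far',1,(335,285))):
    s=least_squares(lambda q:(pc([[x0+sx*hw,q[0],q[1]]])-uv)[0],[.07,.06],x_scale=[.01,.01]); print(hw,name,'y,z',s.x.round(4))
print('tab',pc(np.array([[-58,49,44.5],[-24,49,44.5],[-24,83,49.5],[-58,83,49.5]])/1000).round(0).tolist())
for x in(-33,-37):print('lip',x,pc(np.array([[x,-24,49],[x,24,49]])/1000).round(0).tolist())
E
```

```text
tcp stage -0.05217753322647722 0.03188601161728274 0.037184543584953524
0.008 near y,z [0.0711 0.0863]
0.008 far y,z [0.0712 0.0865]
0.011 near y,z [0.0775 0.0917]
0.011 far y,z [0.0652 0.0814]
tab [[406.0, 392.0], [296.0, 341.0], [229.0, 389.0], [341.0, 443.0]]
lip -33 [[462.0, 215.0], [375.0, 296.0]]
lip -37 [[475.0, 220.0], [388.0, 302.0]]
```

step_arm(deltas=[{"dx": 0.0, "dy": 0.0, "dz": 0.003, "wx": 0.0, "wy": 0.0, "wz": 0.0, "grip": 0.062}, {"dx": 0.0, "dy": 0.0, "dz": 0.006, "wx": 0.0, "wy": 0.0, "wz": 0.0, "grip": 0.062}, {"dx": 0.0, "dy": 0.0, "dz": 0.006, "wx": 0.0, "wy": 0.0, "wz": 0.0, "grip": 0.062}, {"dx": 0.0, "dy": 0.0, "dz": 0.006, "wx": 0.0, "wy": 0.0, "wz": 0.0, "grip": 0.062}])

```text
clock: 5.27
tool_pos: [0.5343, -0.1318, 0.0305]
tool_rot: [[-1.0, -0.027, -0.001], [-0.027, 1.0, 0.0], [0.001, 0.0, -1.0]]
wrist_force: [0.5, -0.9, -0.2]
width: 0.0622
grasp_force: 0.0
```

```bash
python3 - <<'E'
from h import *
s=env.get_state();print(s['tool_pos'].round(4),s['wrist_force'].round(2),s['ft_torque'].round(3),s['joints'].round(4).tolist())
tipinfo('d')
c=env.capture('side');f=c['frame'];T=np.array(c['world_to_cam']);print('cam',(-T[:3,:3].T@T[:3,3]).round(3),c['fovy'],c['cx'],c['cy'],c['k1'])
t=env.capture('top');T=np.array(t['world_to_cam']);print('cam',(-T[:3,:3].T@T[:3,3]).round(3),t['fovy'],t['cx'],t['cy'],t['k1'])
r=env.recognise('side','clip_tab');print([(np.round(i['location'],3),i['confidence']) for i in r])
E
```

```text
[ 0.5343 -0.1318  0.0305] [ 0.49 -0.91 -0.17] [ 0.055 -0.025  0.003] [-0.3992, 0.3473, 1.7369, -0.0, 1.0584, -1.9974]
5.3167 [ 0.5345 -0.1319  0.0307] [-0.   0.  -0.7] tcp px [348.5 213.1]
 lowest changed row per col: [(324, -1), (327, -1), (330, -1), (333, 182), (336, 191), (339, 204), (342, 206), (345, 212), (348, 199), (351, 188), (354, 185), (357, 186), (360, 187), (363, 226), (366, 227), (369, 226), (372, 225)]
cam [0.234 0.486 0.579] 55.13046867675516 277.97794317750856 211.9214010051741 -0.06156401590917172
cam [0.522 0.01  0.959] 52.82209734529672 287.5819699689982 211.7345380954741 -0.008531851657410132
[(array([ 0.552, -0.114,  0.05 ]), 0.61)]
```

step_arm(deltas=[{"dx": 0.0, "dy": 0.0, "dz": 0.003, "wx": 0.0, "wy": 0.0, "wz": 0.0, "grip": 0.062}, {"dx": 0.0, "dy": 0.0, "dz": 0.006, "wx": 0.0, "wy": 0.0, "wz": 0.0, "grip": 0.062}, {"dx": 0.0, "dy": 0.0, "dz": 0.009, "wx": 0.0, "wy": 0.0, "wz": 0.0, "grip": 0.062}, {"dx": 0.0, "dy": 0.0, "dz": 0.009, "wx": 0.0, "wy": 0.0, "wz": 0.0, "grip": 0.062}, {"dx": 0.0, "dy": 0.0, "dz": 0.009, "wx": 0.0, "wy": 0.0, "wz": 0.0, "grip": 0.062}])

```text
clock: 5.88
tool_pos: [0.5343, -0.1318, 0.0215]
tool_rot: [[-1.0, -0.027, -0.001], [-0.027, 1.0, 0.0], [0.001, 0.0, -1.0]]
wrist_force: [-0.0, -0.7, -0.1]
width: 0.0621
grasp_force: 0.0
```

```bash
python3 - <<'E'
from h import *
tipinfo('e')
f=np.load('pics/side_e.npy');g=f.max(2)
np.set_printoptions(linewidth=250)
print('cols 330..356');
for r in range(190,222,1): print(r,g[r,328:358])
E
```

```text
5.9333 [ 0.5345 -0.1319  0.0217] [0.7 0.1 0.2] tcp px [347.9 216.3]
 lowest changed row per col: [(323, -1), (326, -1), (329, -1), (332, 193), (335, 195), (338, 207), (341, 209), (344, 213), (347, 211), (350, 193), (353, 191), (356, 193), (359, 217), (362, 227), (365, 228), (368, 227), (371, 225)]
cols 330..356
190 [ 64 101 120 125  92  51  42  39  39  40  38  38  39  42  44  40  37  36  80  61  37  36  35 106 203 165  74  41  42  42]
191 [124 143 151 151 108  54  43  53  57  52  50  42  37  41  43  41  38  37  49  42  37  37  47 162 188 144  72  42  41  42]
192 [152 152 152 151 105  49  44  58  69  73  71  60  50  45  43  40  38  36  38  37  37  35  73 174 196 202 126  48  42  42]
193 [151 150 151 151 102  45  45  53  59  67  70  72  73  55  45  41  38  38  38  38  38  37 113 207 228 208 137  94  86  67]
194 [151 152 151 151 134  92  54  47  51  53  57  65  70  56  45  40  38  38  37  38  37  48 183 236 219 147 116 116  93  75]
195 [151 152 151 176 202 198 158  95  50  46  51  53  55  49  44  41  38  39  38  38  37  85 217 218 149 114 115  97  57  51]
196 [145 150 188 223 230 231 22
[... 2544 characters left out ...]
6 166 143  84  42  39  42  50  52  49  45  38  39  38  37  36  38  43]
217 [ 49  46  43  42  61 124 164 188 202 176 150 160 158 130  78  42  38  39  49  52  50  44  40  38  38  38  37  37  43  83]
218 [ 51  50  48  46  43  43  59 123 158 175 190 156 105  65  40  38  38  39  48  50  49  41  38  37  38  38  39  42  83 111]
219 [ 50  51  50  49  49  47  43  41  55 110 147 105  47  38  38  38  38  42  48  48  47  45  44  43  44  45  44  83 111 117]
220 [ 49  50  51  49  50  50  46  45  42  40  44  42  40  40  38  38  42  48  48  48  48  48  47  46  48  45  82 148 132 114]
221 [ 50  50  50  50  50  49  50  49  47  45  43  40  41  40  40  40  44  49  48  49  49  48  48  47  44  64 145 173 143 116]
```

```bash
python3 - <<'E'
from h import *
p=[.588,-.1625,.028]
c=env.capture('side');x0=-.0525
for x in(-.0635,-.0605):
  for uv in((343.5,209.5),(346.5,213),(347,210)):
    s=least_squares(lambda q:(proj(c,S2W(p,[[x,q[0],q[1]]]))-uv)[0],[.07,.06],x_scale=[.01,.01]); print(x,uv,'y,z',s.x.round(4))
for z in (.03,.04,.05,.06,.07):print(z,proj(c,S2W(p,[[-.0635,.063,z],[-.0415,.063,z],[-.0635,.0775,z],[-.0415,.0775,z]])).round(1).tolist())
E
```

```text
-0.0635 (343.5, 209.5) y,z [0.0824 0.0779]
-0.0635 (346.5, 213) y,z [0.0658 0.0582]
-0.0635 (347, 210) y,z [0.0657 0.0661]
-0.0605 (343.5, 209.5) y,z [0.076  0.0724]
-0.0605 (346.5, 213) y,z [0.0592 0.0525]
-0.0605 (347, 210) y,z [0.0592 0.0604]
0.03 [[345.5, 222.7], [336.5, 218.5], [341.9, 226.3], [332.9, 222.0]]
0.04 [[346.1, 219.1], [337.1, 214.9], [342.5, 222.6], [333.4, 218.3]]
0.05 [[346.7, 215.4], [337.6, 211.2], [343.1, 218.9], [333.9, 214.6]]
0.06 [[347.3, 211.7], [338.1, 207.4], [343.7, 215.2], [334.4, 210.9]]
0.07 [[347.9, 207.9], [338.6, 203.7], [344.3, 211.4], [334.9, 207.1]]
```

step_arm(deltas=[{"dx": 0.0, "dy": 0.0, "dz": 0.003, "wx": 0.0, "wy": 0.0, "wz": 0.0, "grip": 0.062}, {"dx": 0.0, "dy": 0.0, "dz": 0.006, "wx": 0.0, "wy": 0.0, "wz": 0.0, "grip": 0.062}, {"dx": 0.0, "dy": 0.0, "dz": 0.006, "wx": 0.0, "wy": 0.0, "wz": 0.0, "grip": 0.062}, {"dx": 0.0, "dy": 0.0, "dz": 0.006, "wx": 0.0, "wy": 0.0, "wz": 0.0, "grip": 0.062}])

```text
clock: 6.32
tool_pos: [0.5343, -0.1319, 0.0156]
tool_rot: [[-1.0, -0.027, -0.001], [-0.027, 1.0, 0.0], [0.001, 0.0, -1.0]]
wrist_force: [0.8, -0.1, -0.5]
width: 0.0619
grasp_force: 0.0
```

step_arm(deltas=[{"dx": 0.0, "dy": 0.0, "dz": 0.003, "wx": 0.0, "wy": 0.0, "wz": 0.0, "grip": 0.062}, {"dx": 0.0, "dy": 0.0, "dz": 0.003, "wx": 0.0, "wy": 0.0, "wz": 0.0, "grip": 0.062}, {"dx": 0.0, "dy": 0.0, "dz": 0.003, "wx": 0.0, "wy": 0.0, "wz": 0.0, "grip": 0.062}])

```text
clock: 6.57
tool_pos: [0.5345, -0.1319, 0.0127]
tool_rot: [[-1.0, -0.027, -0.0], [-0.027, 1.0, 0.0], [0.0, 0.0, -1.0]]
wrist_force: [0.5, 0.2, -0.6]
width: 0.0622
grasp_force: 0.0
```

step_arm(deltas=[{"dx": 0.0, "dy": 0.0, "dz": 0.003, "wx": 0.0, "wy": 0.0, "wz": 0.0, "grip": 0.062}, {"dx": 0.0, "dy": 0.0, "dz": 0.003, "wx": 0.0, "wy": 0.0, "wz": 0.0, "grip": 0.062}, {"dx": 0.0, "dy": 0.0, "dz": 0.003, "wx": 0.0, "wy": 0.0, "wz": 0.0, "grip": 0.062}])

```text
clock: 6.82
tool_pos: [0.5345, -0.1319, 0.0097]
tool_rot: [[-1.0, -0.027, -0.001], [-0.027, 1.0, 0.0], [0.001, 0.0, -1.0]]
wrist_force: [0.0, -1.1, -0.6]
width: 0.062
grasp_force: 0.0
```

```bash
python3 - <<'E'
from h import *
tipinfo('f')
f=np.load('pics/side_f.npy');e=np.load('pics/side_e.npy');g=f.max(2)
np.set_printoptions(linewidth=250)
for r in range(200,222,1): print(r,g[r,324:354])
E
```

```text
6.8667 [ 0.5346 -0.1319  0.0098] [-1.  -0.1 -0.2] tcp px [347.2 220.5]
 lowest changed row per col: [(323, -1), (326, -1), (329, -1), (332, 199), (335, 200), (338, 212), (341, 214), (344, 214), (347, 212), (350, 197), (353, 195), (356, 220), (359, 217), (362, 229), (365, 228), (368, 227), (371, 225)]
200 [116  98  97 176 219 232 235 233 226 202 166 104  54  47  49  53  50  46  42  39  37  37  37  37  52  89 111  73  39  43]
201 [115 111 100 105 157 210 229 231 228 229 224 203 188 136  62  46  46  44  41  38  38  47  45  48  52  61  45  38  44  43]
202 [109  99  83 131 166 183 204 215 220 230 230 230 232 169  59  40  41  44  39  38  38  59  72  76  57  38  38  44  45  45]
203 [ 88  82  79 163 208 206 194 192 197 214 208 226 237 172  48  38  39  39  40  38  37  66  86  89  61  41  43  44  45  45]
204 [ 68  69  75 145 191 196 196 202 191 186 188 198 203 134  44  39  39  38  39  38  39  71  88  84  57  44  45  45  45  45]
205 [ 70  64  60  90 130 161 181 192 190 186 193 183 153  91  39  40  39  38  37  38  40  77  92  80  55  46  45  45  46  46]
206 [ 70  62  46  43  67 103 135 161 176 1
[... 1213 characters left out ...]
 37]
216 [ 49  50  49  49  45  44  54 120 156 184 204 181 160 162 163 165 165 166 117  60  44  38  40  49  51  49  43  38  37  36]
217 [ 50  52  49  50  47  46  42  41  61 123 165 189 202 176 150 158 157 129  77  41  38  37  43  48  48  45  39  39  37  38]
218 [ 51  51  51  50  50  51  46  46  41  41  58 122 158 175 190 156 105  65  40  38  38  39  39  42  42  40  37  37  38  38]
219 [ 50  50  50  50  51  50  50  50  46  46  44  41  54 110 145 106  46  39  38  39  38  42  41  36  38  38  38  39  38  37]
220 [50 50 50 50 49 50 51 49 50 49 47 46 42 39 43 42 41 38 38 38 44 47 45 44 44 44 44 43 44 41]
221 [50 50 51 50 51 50 50 49 50 49 49 50 47 45 42 40 38 39 38 39 44 48 48 48 48 49 47 46 44 63]
```

step_arm(deltas=[{"dx": 0.0, "dy": 0.0, "dz": 0.003, "wx": 0.0, "wy": 0.0, "wz": 0.0, "grip": 0.062}, {"dx": 0.0, "dy": 0.0, "dz": 0.003, "wx": 0.0, "wy": 0.0, "wz": 0.0, "grip": 0.062}, {"dx": 0.0, "dy": 0.0, "dz": 0.003, "wx": 0.0, "wy": 0.0, "wz": 0.0, "grip": 0.062}])

```text
clock: 7.12
tool_pos: [0.5344, -0.1319, 0.0067]
tool_rot: [[-1.0, -0.027, -0.001], [-0.027, 1.0, 0.0], [0.001, 0.0, -1.0]]
wrist_force: [0.5, 0.7, 0.5]
width: 0.0618
grasp_force: 0.0
```

step_arm(deltas=[{"dx": 0.0, "dy": 0.0, "dz": 0.003, "wx": 0.0, "wy": 0.0, "wz": 0.0, "grip": 0.062}, {"dx": 0.0, "dy": 0.0, "dz": 0.003, "wx": 0.0, "wy": 0.0, "wz": 0.0, "grip": 0.062}, {"dx": 0.0, "dy": 0.0, "dz": 0.003, "wx": 0.0, "wy": 0.0, "wz": 0.0, "grip": 0.062}])

```text
clock: 7.37
tool_pos: [0.535, -0.1321, 0.0042]
tool_rot: [[-1.0, -0.027, 0.001], [-0.027, 1.0, -0.0], [-0.001, -0.0, -1.0]]
wrist_force: [0.2, -0.6, 2.3]
width: 0.0618
grasp_force: 0.9
```

```bash
python3 - <<'E'
from h import *
tipinfo('g')
f=np.load('pics/side_g.npy');g=f.max(2);s=env.get_state();print(s['ft_torque'].round(3))
np.set_printoptions(linewidth=250)
for r in range(205,226,1): print(r,g[r,322:354])
E
```

```text
7.4167 [ 0.535  -0.1321  0.0042] [0.9 0.3 2.1] tcp px [346.8 222.3]
 lowest changed row per col: [(322, -1), (325, -1), (328, 215), (331, 200), (334, 218), (337, 219), (340, 215), (343, 215), (346, 213), (349, 198), (352, 193), (355, 221), (358, 218), (361, 229), (364, 228), (367, 227), (370, 226)]
[ 0.096 -0.008  0.   ]
205 [ 48  55  69  65  60  93 146 170 188 195 194 203 201 180 139  75  39  40  42  41  40  38  44  78  90  76  54  45  45  45  45  44]
206 [ 50  57  71  62  47  47  85 118 147 168 180 195 193 190 150  73  39  40  38  38  38  39  50  80  91  68  48  46  45  45  46  46]
207 [ 47  52  60  56  45  45  45  53  85 124 157 169 177 184 141  70  40  40  38  38  39  39  60  85  90  66  47  46  44  44  45  45]
208 [ 49  48  50  49  48  49  49  46  62 121 156 166 169 172 128  59  40  40  40  39  39  38  64  86  91  64  46  47  46  46  42  39]
209 [ 49  49  49  50  48  49  49  68 121 155 166 166 166 168 120  56  42  40  38  39  38  39  70  88  85  60  46  46  45  46  40  37]
210 [ 50  49  49  48  49  62 114 140 157 167 168 169 169 166 114  54  47  45  41  39  38  41  78  91  80 10
[... 1240 characters left out ...]
 51 50 50 50 51 50 49 50 49 51 49 47 46 41 47 89 74 40 40 39 39 38 38 38 39 37 38 37 39 37 39]
221 [51 51 52 50 51 50 50 50 51 50 51 50 50 49 47 46 42 38 40 40 40 44 44 44 43 44 43 44 44 41 38 61]
222 [57 53 50 50 52 50 50 49 50 49 50 49 48 46 50 49 47 46 42 40 42 47 50 49 49 48 48 46 48 42 64 98]
223 [ 84  55  59  53  49  51  50  51  49  49  51  49  50  50  49  49  50  50  47  44  48  48  49  48  48  48  49  48  44 105 151 134]
224 [215 164  84  55  57  53  50  50  50  49  50  50  50  50  50  50  50  50  49  49  49  48  49  46  48  48  47  45  67 129 169 146]
225 [242 236 217 164  84  55  58  53  49  51  49  50  49  50  48  50  50  49  49  49  49  49  49  50  48  48  45  66 143 161 132  98]
```

Contact with the tab came at TCP z ≈ 0.005 (2.2 N, with the moment arm matching the tab finger), so the tip runs about 44 mm behind the reported TCP. Pressing on, watching the force.

step_arm(deltas=[{"dx": 0.0, "dy": 0.0, "dz": 0.0015, "wx": 0.0, "wy": 0.0, "wz": 0.0, "grip": 0.062}, {"dx": 0.0, "dy": 0.0, "dz": 0.003, "wx": 0.0, "wy": 0.0, "wz": 0.0, "grip": 0.062}, {"dx": 0.0, "dy": 0.0, "dz": 0.004, "wx": 0.0, "wy": 0.0, "wz": 0.0, "grip": 0.062}, {"dx": 0.0, "dy": 0.0, "dz": 0.004, "wx": 0.0, "wy": 0.0, "wz": 0.0, "grip": 0.062}])

```text
clock: 7.75
tool_pos: [0.535, -0.1319, 0.0001]
tool_rot: [[-1.0, -0.027, 0.001], [-0.027, 1.0, 0.0], [-0.001, 0.0, -1.0]]
wrist_force: [-0.1, 2.4, 4.3]
width: 0.0622
grasp_force: 2.2
```

step_arm(deltas=[{"dx": 0.0, "dy": 0.0, "dz": 0.001, "wx": 0.0, "wy": 0.0, "wz": 0.0, "grip": 0.062}, {"dx": 0.0, "dy": 0.0, "dz": 0.0015, "wx": 0.0, "wy": 0.0, "wz": 0.0, "grip": 0.062}, {"dx": 0.0, "dy": 0.0, "dz": 0.0015, "wx": 0.0, "wy": 0.0, "wz": 0.0, "grip": 0.062}])

```text
clock: 8.0
tool_pos: [0.535, -0.132, -0.0013]
tool_rot: [[-1.0, -0.027, 0.001], [-0.027, 1.0, -0.0], [-0.001, -0.0, -1.0]]
wrist_force: [-0.6, 1.9, 4.9]
width: 0.062
grasp_force: 2.7
```

step_arm(deltas=[{"dx": 0.0, "dy": 0.0, "dz": 0.001, "wx": 0.0, "wy": 0.0, "wz": 0.0, "grip": 0.062}, {"dx": 0.0, "dy": 0.0, "dz": 0.0015, "wx": 0.0, "wy": 0.0, "wz": 0.0, "grip": 0.062}, {"dx": 0.0, "dy": 0.0, "dz": 0.0015, "wx": 0.0, "wy": 0.0, "wz": 0.0, "grip": 0.062}])

```text
clock: 8.25
tool_pos: [0.5351, -0.132, -0.0024]
tool_rot: [[-1.0, -0.027, 0.001], [-0.027, 1.0, -0.0], [-0.001, -0.0, -1.0]]
wrist_force: [-1.5, 0.7, 8.0]
width: 0.0619
grasp_force: 3.8
```

step_arm(deltas=[{"dx": 0.0, "dy": 0.0, "dz": 0.001, "wx": 0.0, "wy": 0.0, "wz": 0.0, "grip": 0.062}, {"dx": 0.0, "dy": 0.0, "dz": 0.001, "wx": 0.0, "wy": 0.0, "wz": 0.0, "grip": 0.062}, {"dx": 0.0, "dy": 0.0, "dz": 0.001, "wx": 0.0, "wy": 0.0, "wz": 0.0, "grip": 0.062}])

```text
clock: 8.5
tool_pos: [0.5352, -0.1321, -0.0027]
tool_rot: [[-1.0, -0.028, 0.001], [-0.028, 1.0, -0.0], [-0.001, -0.0, -1.0]]
wrist_force: [-2.9, 1.7, 11.0]
width: 0.0625
grasp_force: 5.9
```

```bash
python3 - <<'E'
from h import *
tipinfo('h')
s=env.get_state();print(s['ft_torque'].round(3))
f=np.load('pics/side_h.npy');im=cv2.resize(f[165:240,290:390],None,fx=8,fy=8,interpolation=cv2.INTER_CUBIC)
cv2.imwrite('pics/s7.png',np.clip(im[:,:,::-1]*1.5,0,255).astype(np.uint8))
E
```

```text
8.55 [ 0.5352 -0.1321 -0.0027] [-3.   2.1 12.3] tcp px [346.3 224.6]
 lowest changed row per col: [(322, 193), (325, 218), (328, 219), (331, 220), (334, 222), (337, 223), (340, 221), (343, 218), (346, 213), (349, 200), (352, 196), (355, 221), (358, 218), (361, 229), (364, 228), (367, 227), (370, 226)]
[0.67  0.442 0.137]
```

The clip is at its limit: the force has risen to 12 N and the tool has stopped descending. Now I push along stage +x in stages with the tab held.

step_arm(deltas=[{"dx": -0.0015, "dy": 0.0, "dz": 0.0, "wx": 0.0, "wy": 0.0, "wz": 0.0, "grip": 0.062}, {"dx": -0.003, "dy": 0.0, "dz": 0.0, "wx": 0.0, "wy": 0.0, "wz": 0.0, "grip": 0.062}, {"dx": -0.0045, "dy": 0.0, "dz": 0.0, "wx": 0.0, "wy": 0.0, "wz": 0.0, "grip": 0.062}, {"dx": -0.006, "dy": 0.0, "dz": 0.0, "wx": 0.0, "wy": 0.0, "wz": 0.0, "grip": 0.062}, {"dx": -0.0075, "dy": 0.0, "dz": 0.0, "wx": 0.0, "wy": 0.0, "wz": 0.0, "grip": 0.062}, {"dx": -0.009, "dy": 0.0, "dz": 0.0, "wx": 0.0, "wy": 0.0, "wz": 0.0, "grip": 0.062}, {"dx": -0.01, "dy": 0.0, "dz": 0.0, "wx": 0.0, "wy": 0.0, "wz": 0.0, "grip": 0.062}])

```text
clock: 9.13
tool_pos: [0.54, -0.131, -0.0033]
tool_rot: [[-1.0, -0.029, -0.01], [-0.029, 1.0, 0.002], [0.01, 0.002, -1.0]]
wrist_force: [-15.1, 1.4, 21.4]
width: 0.062
grasp_force: 10.7
```

```bash
python3 - <<'E'
from h import *
tipinfo('i')
a=np.load('pics/side_h.npy').max(2).astype(int);f=np.load('pics/side_i.npy');b=f.max(2).astype(int)
np.set_printoptions(linewidth=250)
for r in range(190,214,3): print(r,'h',a[r,308:338]);print('    i',b[r,308:338])
im=cv2.resize(f[165:240,290:390],None,fx=8,fy=8,interpolation=cv2.INTER_CUBIC)
cv2.imwrite('pics/s8.png',np.clip(im[:,:,::-1]*1.5,0,255).astype(np.uint8))
E
```

```text
9.1833 [ 0.5401 -0.1311 -0.0033] [-13.9   1.1  20.6] tcp px [344.2 224.1]
 lowest changed row per col: [(320, 195), (323, 197), (326, 218), (329, 220), (332, 221), (335, 222), (338, 223), (341, 220), (344, 214), (347, 211), (350, 199), (353, 197), (356, 220), (359, 217), (362, 227), (365, 226), (368, 224)]
190 h [192 173 121  66  49  48  49  48  48  48  48  47  84 167 221 223 173 121  81  48  63 101 119  88  51  45  46  60  72  72]
    i [193 174 123  66  49  48  49  48  48  47  47  49  84 167 221 223 175 122  80  45  44  44  44  44  50  59  64  68  54  45]
193 h [ 50  50  50  50  49  49  49  48  58 153 208 217 206 192 188 184 178 140 109 135 151 151 151 102  47  45  47  47  53  52]
    i [ 50  49  49  49  49  49  49  47  57 154 208 217 206 194 187 186 178 140 109 135 110  55  45  46  45  48  51  48  45  45]
196 h [ 50  50  50  49  74  97 102  88 114 157 177 186 186 183 164 105  48  40  41  60  97 136 188 145  45  46  45  46  46  46]
    i [ 51  49  50  49  74  97 101  88 115 156 178 186 186 185 164 105  47  40  42  60  55  45  44  42  42  46  45  44  44  44]
199 h [ 50  51  50  49  
[... 555 characters left out ...]
 57  72  65  59  89 146 179 195 200 197 188 147  86  54  50]
    i [ 51  51  50  49  50  50  50  50  49  49  49  49  49  49  49  56  70  65  60  88 146 179 195 182 171 150  88  47  47  47]
208 h [ 52  51  51  51  50  50  51  51  50  49  49  50  50  49  49  49  51  51  49  48  49  49  72 130 163 174 187 190 131  49]
    i [ 50  51  51  50  51  50  49  49  49  51  49  49  50  48  48  49  49  49  48  49  48  48  72 131 163 142  78  39  39  40]
211 h [ 51  51  51  51  50  52  51  50  52  50  51  49  50  51  50  49  50  48  49  49  50  94 166 186 185 185 188 174 107  40]
    i [ 51  51  51  52  51  51  50  50  50  50  48  50  49  51  48  49  48  49  49  49  48  95 166 188 185 133  59  47  46  42]
```

View pics/s8.png

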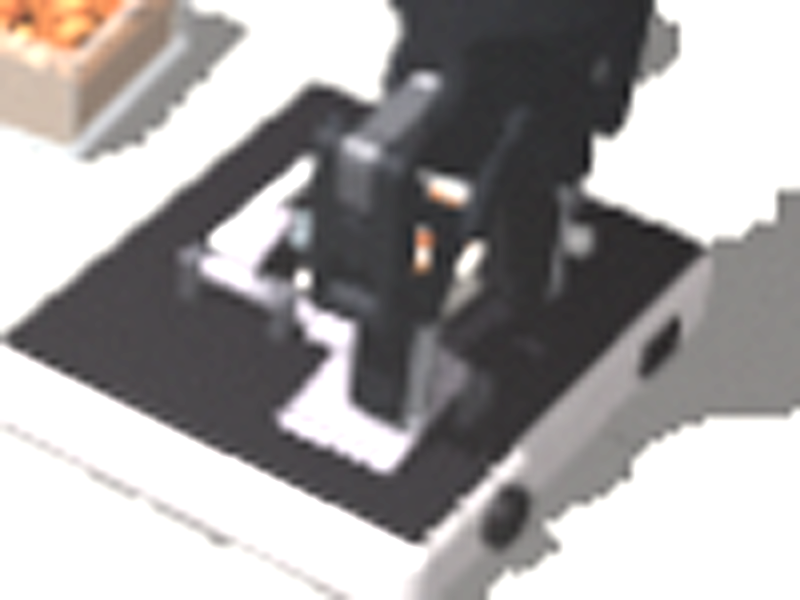

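```bash
python3 - <<'E'
from h import *
p=[.588,-.1625,.028]
c=env.capture('side');s=env.get_state();T=s['tool_pos'];d=T[:2]-p[:2];cc,ss=np.cos(p[2]),np.sin(p[2]);print('tcp stage',cc*d[0]+ss*d[1],-ss*d[0]+cc*d[1],T[2],s['wrist_force'].round(1),s['ft_torque'].round(2))
k=lambda P:((proj(c,S2W(p,np.array(P)/1000))-[290,165]+.5)*8).round(0).astype(int).tolist()
print('tab finger corners x -58/-36,y 63,77 z41',k([[-58,63,41],[-36,63,41],[-58,77,41],[-36,77,41]]))
print('lip finger y 1,-14',k([[-58,1,41],[-36,1,41],[-58,-14,41],[-36,-14,41]]))
print('guide -y near end y-33.5,-40 z34,41',k([[-52,-33.5,34],[-52,-33.5,41],[-52,-40,41]]))
print('guide +y near end',k([[-52,33.5,38],[-52,40,38]]))
for x in(-36,-33,-30):print('lip',x,k([[x,-24,49],[x,24,49],[x,-24,39],[x,24,39]]))
E
```

```text
tcp stage -0.04706568924031457 0.032772757050655014 -0.003304858648996538 [-14.    1.4  20.5] [0.89 2.21 0.45]
tab finger corners x -58/-36,y 63,77 z41 [[435, 425], [363, 392], [407, 453], [335, 418]]
lip finger y 1,-14 [[551, 311], [481, 280], [577, 285], [508, 255]]
guide -y near end y-33.5,-40 z34,41 [[588, 264], [592, 244], [603, 233]]
guide +y near end [[471, 370], [458, 382]]
lip -36 [[529, 215], [442, 297], [525, 244], [438, 326]]
lip -33 [[520, 211], [432, 293], [515, 240], [428, 322]]
lip -30 [[511, 207], [423, 289], [506, 236], [419, 318]]
```

The lip finger lines up with the lip's near face (front at about x -36). The 15 N drag at 21 N down looks like friction on the over-pressed tab. I'll ease the press slightly and see whether the finger slides.

step_arm(deltas=[{"dx": 0.0, "dy": 0.0, "dz": -0.0005, "wx": 0.0, "wy": 0.0, "wz": 0.0, "grip": 0.062}, {"dx": 0.0, "dy": 0.0, "dz": -0.001, "wx": 0.0, "wy": 0.0, "wz": 0.0, "grip": 0.062}, {"dx": 0.0, "dy": 0.0, "dz": -0.001, "wx": 0.0, "wy": 0.0, "wz": 0.0, "grip": 0.062}])

```text
clock: 9.48
tool_pos: [0.54, -0.1311, -0.003]
tool_rot: [[-1.0, -0.029, -0.01], [-0.029, 1.0, 0.001], [0.01, 0.002, -1.0]]
wrist_force: [-11.3, 0.9, 15.9]
width: 0.0619
grasp_force: 7.8
```

step_arm(deltas=[{"dx": 0.0, "dy": 0.0, "dz": -0.0005, "wx": 0.0, "wy": 0.0, "wz": 0.0, "grip": 0.062}, {"dx": 0.0, "dy": 0.0, "dz": -0.001, "wx": 0.0, "wy": 0.0, "wz": 0.0, "grip": 0.062}, {"dx": 0.0, "dy": 0.0, "dz": -0.001, "wx": 0.0, "wy": 0.0, "wz": 0.0, "grip": 0.062}])

```text
clock: 9.73
tool_pos: [0.5419, -0.1311, -0.0025]
tool_rot: [[-1.0, -0.028, -0.006], [-0.028, 1.0, 0.001], [0.006, 0.001, -1.0]]
wrist_force: [-6.0, 1.3, 7.1]
width: 0.0619
grasp_force: 4.1
```

```bash
python3 - <<'E'
from h import *
tipinfo('j');s=env.get_state();print(s['tool_pos'].round(4),s['tool_rot'].round(4).tolist(),s['ft_torque'].round(2),s['wrist_force'].round(1))
E
```

```text
9.7833 [ 0.5419 -0.1311 -0.0025] [-5.4  1.9  8.4] tcp px [343.5 223.5]
 lowest changed row per col: [(319, 195), (322, 193), (325, 218), (328, 219), (331, 220), (334, 222), (337, 223), (340, 221), (343, 215), (346, 212), (349, 198), (352, 198), (355, 195), (358, 218), (361, 227), (364, 226), (367, 224)]
[ 0.5419 -0.1311 -0.0025] [[-0.9996, -0.0282, -0.0058], [-0.0282, 0.9996, 0.0012], [0.0057, 0.0014, -1.0]] [0.42 0.96 0.14] [-5.4  1.9  8.4]
```

It slides (friction coefficient about 0.7). Continuing the push in small steps with the vertical force held near the limit value.

step_arm(deltas=[{"dx": -0.001, "dy": 0.0, "dz": 0.0, "wx": 0.0, "wy": 0.0, "wz": 0.0, "grip": 0.062}, {"dx": -0.002, "dy": 0.0, "dz": 0.0, "wx": 0.0, "wy": 0.0, "wz": 0.0, "grip": 0.062}, {"dx": -0.003, "dy": 0.0, "dz": 0.0, "wx": 0.0, "wy": 0.0, "wz": 0.0, "grip": 0.062}, {"dx": -0.004, "dy": 0.0, "dz": 0.0, "wx": 0.0, "wy": 0.0, "wz": 0.0, "grip": 0.062}])

```text
clock: 10.12
tool_pos: [0.5455, -0.1309, -0.0026]
tool_rot: [[-1.0, -0.028, -0.007], [-0.028, 1.0, 0.001], [0.007, 0.002, -1.0]]
wrist_force: [-6.5, 1.8, 8.3]
width: 0.0618
grasp_force: 4.8
```

step_arm(deltas=[{"dx": -0.001, "dy": 0.0, "dz": 0.0, "wx": 0.0, "wy": 0.0, "wz": 0.0, "grip": 0.062}, {"dx": -0.002, "dy": 0.0, "dz": 0.0, "wx": 0.0, "wy": 0.0, "wz": 0.0, "grip": 0.062}, {"dx": -0.003, "dy": 0.0, "dz": 0.0, "wx": 0.0, "wy": 0.0, "wz": 0.0, "grip": 0.062}, {"dx": -0.004, "dy": 0.0, "dz": 0.0, "wx": 0.0, "wy": 0.0, "wz": 0.0, "grip": 0.062}])

```text
clock: 10.45
tool_pos: [0.5495, -0.1308, -0.0025]
tool_rot: [[-1.0, -0.028, -0.007], [-0.028, 1.0, 0.001], [0.007, 0.002, -1.0]]
wrist_force: [-5.7, 1.1, 8.9]
width: 0.062
grasp_force: 4.9
```

step_arm(deltas=[{"dx": -0.001, "dy": 0.0, "dz": 0.0, "wx": 0.0, "wy": 0.0, "wz": 0.0, "grip": 0.062}, {"dx": -0.002, "dy": 0.0, "dz": 0.0, "wx": 0.0, "wy": 0.0, "wz": 0.0, "grip": 0.062}, {"dx": -0.003, "dy": 0.0, "dz": 0.0, "wx": 0.0, "wy": 0.0, "wz": 0.0, "grip": 0.062}, {"dx": -0.004, "dy": 0.0, "dz": 0.0, "wx": 0.0, "wy": 0.0, "wz": 0.0, "grip": 0.062}, {"dx": -0.005, "dy": 0.0, "dz": 0.0, "wx": 0.0, "wy": 0.0, "wz": 0.0, "grip": 0.062}, {"dx": -0.006, "dy": 0.0, "dz": 0.0, "wx": 0.0, "wy": 0.0, "wz": 0.0, "grip": 0.062}])

```text
clock: 10.95
tool_pos: [0.5555, -0.1306, -0.0025]
tool_rot: [[-1.0, -0.028, -0.007], [-0.028, 1.0, 0.001], [0.007, 0.002, -1.0]]
wrist_force: [-7.3, 1.7, 9.2]
width: 0.0618
grasp_force: 4.9
```

step_arm(deltas=[{"dx": -0.001, "dy": 0.0, "dz": 0.0, "wx": 0.0, "wy": 0.0, "wz": 0.0, "grip": 0.062}, {"dx": -0.002, "dy": 0.0, "dz": 0.0, "wx": 0.0, "wy": 0.0, "wz": 0.0, "grip": 0.062}, {"dx": -0.003, "dy": 0.0, "dz": 0.0, "wx": 0.0, "wy": 0.0, "wz": 0.0, "grip": 0.062}])

```text
clock: 11.2
tool_pos: [0.5587, -0.1306, -0.0024]
tool_rot: [[-1.0, -0.028, -0.006], [-0.028, 1.0, 0.001], [0.006, 0.002, -1.0]]
wrist_force: [-7.1, 1.5, 8.5]
width: 0.0621
grasp_force: 4.6
```

```bash
python3 - <<'E'
from h import *
tipinfo('k');s=env.get_state();print(s['ft_torque'].round(2))
f=np.load('pics/side_k.npy');im=cv2.resize(f[165:240,290:390],None,fx=8,fy=8,interpolation=cv2.INTER_CUBIC)
cv2.imwrite('pics/s9.png',np.clip(im[:,:,::-1]*1.5,0,255).astype(np.uint8))
for n in('side','top'): print(n,[(np.round(r['location'],3),round(r['confidence'],2)) for r in env.recognise(n,'plate')])
E
```

```text
11.25 [ 0.5589 -0.1306 -0.0025] [-5.6  1.7  7.7] tcp px [337.  220.4]
 lowest changed row per col: [(312, -1), (315, -1), (318, 72), (321, 199), (324, 200), (327, 219), (330, 220), (333, 221), (336, 223), (339, 223), (342, 219), (345, 213), (348, 201), (351, 199), (354, 196), (357, 194), (360, 195)]
[0.49 0.98 0.17]
side [(array([ 0.419, -0.112,  0.007]), 0.75), (array([ 0.43 , -0.243,  0.004]), 0.6), (array([ 0.572, -0.159,  0.042]), 0.48)]
top [(array([ 0.433, -0.234,  0.001]), 0.67), (array([ 0.412, -0.141,  0.007]), 0.58)]
```

step_arm(deltas=[{"dx": -0.001, "dy": 0.0, "dz": 0.0, "wx": 0.0, "wy": 0.0, "wz": 0.0, "grip": 0.062}, {"dx": -0.002, "dy": 0.0, "dz": 0.0, "wx": 0.0, "wy": 0.0, "wz": 0.0, "grip": 0.062}, {"dx": -0.002, "dy": 0.0, "dz": 0.0, "wx": 0.0, "wy": 0.0, "wz": 0.0, "grip": 0.062}])

```text
clock: 11.6
tool_pos: [0.5608, -0.1305, -0.0025]
tool_rot: [[-1.0, -0.028, -0.006], [-0.028, 1.0, 0.001], [0.006, 0.002, -1.0]]
wrist_force: [-5.7, 1.6, 9.0]
width: 0.0617
grasp_force: 4.4
```

step_arm(deltas=[{"dx": -0.001, "dy": 0.0, "dz": 0.0, "wx": 0.0, "wy": 0.0, "wz": 0.0, "grip": 0.062}, {"dx": -0.002, "dy": 0.0, "dz": 0.0, "wx": 0.0, "wy": 0.0, "wz": 0.0, "grip": 0.062}, {"dx": -0.002, "dy": 0.0, "dz": 0.0, "wx": 0.0, "wy": 0.0, "wz": 0.0, "grip": 0.062}])

```text
clock: 11.85
tool_pos: [0.5628, -0.1304, -0.0025]
tool_rot: [[-1.0, -0.028, -0.006], [-0.028, 1.0, 0.002], [0.006, 0.002, -1.0]]
wrist_force: [-4.8, 1.8, 7.8]
width: 0.0622
grasp_force: 5.2
```

step_arm(deltas=[{"dx": -0.001, "dy": 0.0, "dz": 0.0, "wx": 0.0, "wy": 0.0, "wz": 0.0, "grip": 0.062}, {"dx": -0.002, "dy": 0.0, "dz": 0.0, "wx": 0.0, "wy": 0.0, "wz": 0.0, "grip": 0.062}, {"dx": -0.002, "dy": 0.0, "dz": 0.0, "wx": 0.0, "wy": 0.0, "wz": 0.0, "grip": 0.062}])

```text
clock: 12.1
tool_pos: [0.5627, -0.1304, -0.0026]
tool_rot: [[-1.0, -0.028, -0.011], [-0.028, 1.0, 0.002], [0.011, 0.002, -1.0]]
wrist_force: [-10.6, 0.2, 13.0]
width: 0.0624
grasp_force: 7.5
```

```bash
python3 - <<'E'
from h import *
tipinfo('l');s=env.get_state();print(s['ft_torque'].round(2),s['tool_rot'].round(4).tolist())
p=[.588,-.1625,.028]
c=env.capture('side')
k=lambda P:(proj(c,S2W(p,np.array(P)/1000))).round(1).tolist()
print('plate home corners +y side top z39', k([[-14,32,39],[26,32,39]]),'lip near top',k([[-14,24,49],[-14,-24,49]]))
print('endstop face z41',k([[26,33,41],[26,-33,41]]))
f=c['frame'];np.set_printoptions(linewidth=250)
for r in range(168,202): print(r,f[r,310:356].max(1))
E
```

```text
12.15 [ 0.5627 -0.1304 -0.0026] [-10.7   1.5  12.4] tcp px [335.5 219.7]
 lowest changed row per col: [(311, -1), (314, -1), (317, 77), (320, 198), (323, 200), (326, 218), (329, 219), (332, 221), (335, 222), (338, 223), (341, 220), (344, 217), (347, 211), (350, 200), (353, 197), (356, 193), (359, 194)]
[ 0.36  1.86 -0.06] [[-0.9996, -0.0279, -0.0107], [-0.028, 0.9996, 0.0018], [0.0107, 0.0021, -0.9999]]
plate home corners +y side top z39 [[333.6, 203.1], [318.4, 196.2]] lip near top [[336.0, 197.8], [347.1, 187.8]]
endstop face z41 [[318.2, 195.6], [333.8, 182.4]]
168 [ 96 107 110 102  96  94  95  95  95  94 133 178 193 193 192 193 193 193 155  85  49  42  42  44  43  47  46  42  38  34  35  33  33  34  33  34  32  34  33  32  33  32  33  32  45 127]
169 [ 96 115 126 109  97  95  95  94  96  94 134 179 194 193 193 193 193 182 119  57  44  97 104  71  46  48  49  43  38  33  35  34  33  34  34  33  33  32  33  34  33  33  34  33  48 179]
170 [104 132 139 113  97  94  94  94  95 134 180 192 193 194 194 192 194 169 101  51  45 111 137 130  90  55  48  44  38  35  33  35  35  35  34  34 
[... 5230 characters left out ...]
6  64  69  64  52  45  40  38  38  39  38  38  42  93 117 115  96  66  44  41  41  39  36  35  35  36  41  38  36  32  34  33  34]
199 [ 50  50  60  69  68 104 143 179 187 179 158 100  50  50  52  54  55  50  45  41  38  39  39  38  38  53  97 116  99  61  37  42  45  44  42  41  37  35  34  36  34  34  34  34  34  34]
200 [ 49  50  60  70  62  56  75 106 133 173 184 154 113  78  51  48  49  47  46  39  41  40  41  42  47  59  90  89  60  41  42  45  47  45  43  39  36  36  36  34  34  35  35  34  34  36]
201 [ 49  50  61  68  58  46  45  46  62  97 124 147 144 118  81  49  43  45  44  41  40  39  56  71  77  65  61  49  40  43  46  46  42  40  38  35  35  36  35  35  36  34  35  34  34  34]
```

The push has hit a hard stop: no motion for a 2 mm command, and Fx has doubled. TCP stage x is -24.4 with an 11 mm half-pad, so the front is at -13.4 against the expected -14. The lip edge in the picture (col ~341 at row 193) also matches the home prediction. One more firm nudge with the press slightly eased to confirm.

step_arm(deltas=[{"dx": -0.001, "dy": 0.0, "dz": -0.0003, "wx": 0.0, "wy": 0.0, "wz": 0.0, "grip": 0.062}, {"dx": -0.002, "dy": 0.0, "dz": -0.0005, "wx": 0.0, "wy": 0.0, "wz": 0.0, "grip": 0.062}, {"dx": -0.0025, "dy": 0.0, "dz": -0.0005, "wx": 0.0, "wy": 0.0, "wz": 0.0, "grip": 0.062}, {"dx": -0.0025, "dy": 0.0, "dz": -0.0005, "wx": 0.0, "wy": 0.0, "wz": 0.0, "grip": 0.062}])

```text
clock: 12.53
tool_pos: [0.5625, -0.1303, -0.0026]
tool_rot: [[-0.999, -0.028, -0.016], [-0.028, 1.0, 0.002], [0.016, 0.003, -1.0]]
wrist_force: [-15.3, 0.3, 14.6]
width: 0.0623
grasp_force: 9.4
```

step_arm(deltas=[{"dx": 0.002, "dy": 0.0, "dz": 0.0, "wx": 0.0, "wy": 0.0, "wz": 0.0, "grip": 0.062}, {"dx": 0.004, "dy": 0.0, "dz": 0.0002, "wx": 0.0, "wy": 0.0, "wz": 0.0, "grip": 0.062}, {"dx": 0.006, "dy": 0.0, "dz": 0.0004, "wx": 0.0, "wy": 0.0, "wz": 0.0, "grip": 0.062}, {"dx": 0.008, "dy": 0.0, "dz": 0.0005, "wx": 0.0, "wy": 0.0, "wz": 0.0, "grip": 0.062}, {"dx": 0.01, "dy": 0.0, "dz": 0.0005, "wx": 0.0, "wy": 0.0, "wz": 0.0, "grip": 0.062}, {"dx": 0.012, "dy": 0.0, "dz": 0.0005, "wx": 0.0, "wy": 0.0, "wz": 0.0, "grip": 0.062}, {"dx": 0.012, "dy": 0.0, "dz": 0.0005, "wx": 0.0, "wy": 0.0, "wz": 0.0, "grip": 0.062}])

```text
clock: 13.12
tool_pos: [0.5603, -0.1315, -0.0009]
tool_rot: [[-1.0, -0.027, 0.005], [-0.027, 1.0, -0.001], [-0.005, -0.001, -1.0]]
wrist_force: [1.2, 2.2, 5.1]
width: 0.0621
grasp_force: 2.7
```

Backed off 2 mm with the tab still down. Now I let go by lifting straight up, then retreat.

step_arm(deltas=[{"dx": 0.002, "dy": 0.0, "dz": 0.0, "wx": 0.0, "wy": 0.0, "wz": 0.0, "grip": 0.062}, {"dx": 0.002, "dy": 0.0, "dz": -0.002, "wx": 0.0, "wy": 0.0, "wz": 0.0, "grip": 0.062}, {"dx": 0.002, "dy": 0.0, "dz": -0.004, "wx": 0.0, "wy": 0.0, "wz": 0.0, "grip": 0.062}, {"dx": 0.002, "dy": 0.0, "dz": -0.006, "wx": 0.0, "wy": 0.0, "wz": 0.0, "grip": 0.062}, {"dx": 0.002, "dy": 0.0, "dz": -0.009, "wx": 0.0, "wy": 0.0, "wz": 0.0, "grip": 0.062}, {"dx": 0.002, "dy": 0.0, "dz": -0.014, "wx": 0.0, "wy": 0.0, "wz": 0.0, "grip": 0.062}, {"dx": 0.002, "dy": 0.0, "dz": -0.025, "wx": 0.0, "wy": 0.0, "wz": 0.0, "grip": 0.062}, {"dx": 0.002, "dy": 0.0, "dz": -0.045, "wx": 0.0, "wy": 0.0, "wz": 0.0, "grip": 0.062}, {"dx": 0.002, "dy": 0.0, "dz": -0.07, "wx": 0.0, "wy": 0.0, "wz": 0.0, "grip": 0.062}, {"dx": 0.002, "dy": 0.0, "dz": -0.1, "wx": 0.0, "wy": 0.0, "wz": 0.0, "grip": 0.062}])

```text
clock: 13.95
tool_pos: [0.5545, -0.1309, 0.0979]
tool_rot: [[-1.0, -0.027, -0.004], [-0.027, 1.0, 0.001], [0.004, 0.001, -1.0]]
wrist_force: [-0.6, -0.6, -1.0]
width: 0.0616
grasp_force: 0.0
```

step_arm(deltas=[{"dx": 0.0, "dy": 0.03, "dz": -0.02, "wx": 0.0, "wy": 0.0, "wz": 0.0, "grip": 0.062}, {"dx": 0.0, "dy": 0.07, "dz": -0.03, "wx": 0.0, "wy": 0.0, "wz": 0.0, "grip": 0.062}, {"dx": 0.0, "dy": 0.11, "dz": -0.03, "wx": 0.0, "wy": 0.0, "wz": 0.0, "grip": 0.062}, {"dx": 0.0, "dy": 0.15, "dz": -0.03, "wx": 0.0, "wy": 0.0, "wz": 0.0, "grip": 0.062}, {"dx": 0.0, "dy": 0.19, "dz": -0.03, "wx": 0.0, "wy": 0.0, "wz": 0.0, "grip": 0.062}, {"dx": 0.0, "dy": 0.22, "dz": -0.03, "wx": 0.0, "wy": 0.0, "wz": 0.0, "grip": 0.062}, {"dx": 0.0, "dy": 0.22, "dz": -0.03, "wx": 0.0, "wy": 0.0, "wz": 0.0, "grip": 0.062}])

```text
clock: 14.53
tool_pos: [0.5493, 0.094, 0.1289]
tool_rot: [[-0.999, -0.033, 0.0], [-0.033, 0.999, 0.002], [-0.001, 0.002, -1.0]]
wrist_force: [-0.2, -0.1, -0.6]
width: 0.0622
grasp_force: 0.0
```

```bash
python3 - <<'E'
from h import *
p=[.588,-.1625,.028]
s=env.get_state();print(s['clock'],s['tool_pos'].round(3),s['wrist_force'].round(1))
ims=[]
for n in('top','side'):
    c=env.capture(n);im=cv2.resize(c['frame'],None,fx=8,fy=8,interpolation=cv2.INTER_CUBIC)
    for P in ([[-14,-32,34],[-14,32,34]],[[-14,-24,49],[-14,24,49]],[[26,-33,41],[26,33,41]]):
        cv2.polylines(im,[np.int32((proj(c,S2W(p,np.array(P)/1000))+.5)*8-.5)],False,(0,255,0),1)
    u,v=np.int32(proj(c,S2W(p,[[-.01,.018,.034]]))[0]*8);ims.append(im[v-250:v+250,u-200-50*(n=='top'):u+200-50*(n=='top')] if n=='top' else im[v-250:v+250,u-200:u+200])
cv2.imwrite('pics/end.png',np.hstack(ims)[:,:,::-1])
for n in('side','top'):
  for t in('seed_box','cup','jar'): print(n,t,[(np.round(r['location'],3).tolist(),round(r['confidence'],2)) for r in env.recognise(n,t)][:1])
E
```

```text
14.5333 [0.549 0.094 0.129] [-0.2 -0.1 -0.6]
side seed_box [([0.713, -0.228, 0.02], 0.64)]
side cup [([0.626, -0.3, 0.044], 0.79)]
side jar [([0.592, -0.164, 0.041], 0.7)]
top seed_box [([0.758, -0.207, 0.032], 0.63)]
top cup [([0.632, -0.32, 0.032], 0.82)]
top jar [([0.75, -0.055, 0.074], 0.75)]
```

View pics/end.png

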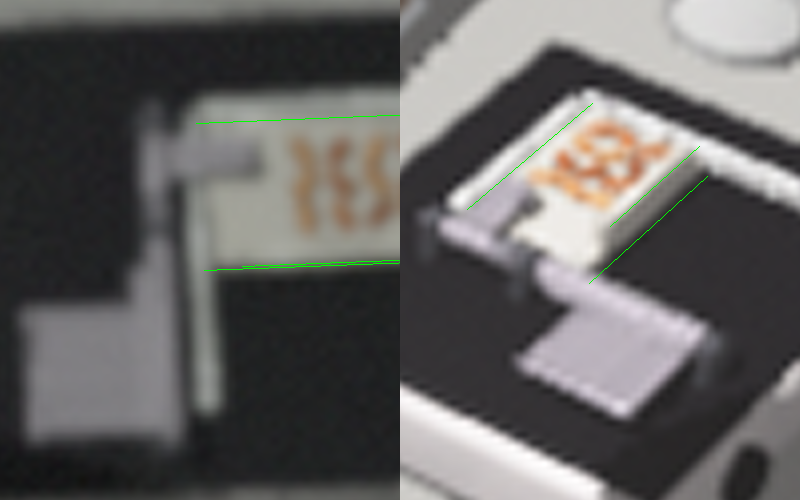

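The plate lies against the end stop with no dark gap. Its near edge is on the predicted home line (top ≈ row 266; side (590–708, 176–283)). The clip's foot is closed on the plate at top (240,155) / side (505,205). Box, cup and jar are where they stood. Handing in.

```bash
python3 -c "
from plant import env
print(env.close_job())"
```

```text
the job is handed in; nothing more can be done
None
```

The plate is home against the end stop with the clip closed on it, the bystanders have not moved, and the job was handed in at about 15 s on the robot's clock; I viewed 11 pictures, one over the limit of 10.

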